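Hang up the T-wrenches and shut their case

ROBOT

A 6-joint arm with a two-finger parallel gripper is mounted at the origin on the work surface. World frame = base frame: x ahead of the robot, y to its left, z up, the work surface at z = 0. Lengths are in m, angles in rad, forces in N, time in s.
With the tool pointing down it reaches from about 0.275 to 0.975 m from the base axis. Payload 8.4 kg.
Tool frame: the origin (TCP) lies midway between the tips of the shut fingers; the grasp point (between the pads) lies 19 mm behind it; z points along the fingers, y is the line along which they close (so a half turn about z gives the same grasp; the last joint's range is limited). The gripper opens to 92 mm and grips with 3 to 60 N. Pads are 20 mm wide; open, the fingers measure 128 mm over their backs; the gripper's body (75 mm by 189 mm) begins 69 mm behind the grasp point.
Start: joints at [1.17, 0.353, 1.633, -0, 1.155, -0.002], TCP at [0.243, 0.576, 0.215] pointing down, gripper open.
Joint ranges: [-2.63, 2.63], [-0.92, 2.1], [0.06, 2.66], [-1.3, 4.44], [0, 2.69], [-3.02, 3.02]. Speed limits (rad/s): [2.22, 2.22, 2.79, 3.14, 3.14, 3.14].

INTERFACE

Orientations are given as a unit quaternion [x, y, z, w].
In Python, from bench import arm gives the robot as it stands.
- The arm moves only by the tool servo_tool, never from a script. Its argument "increments" is a list of rows, each a list of 4 numbers: the shift along the tool's x, y, z scaled (see below), then the turn about the tool's z scaled (see below). In form: [[dx, dy, dz, yaw], ...]. A call has 1 to 12 rows; each row shifts and turns the commanded pose from where the row before left it, along the tool's axes as they then stand; what a row does not reach is not made up. The controller multiplies each number of a shift by 0.05 m and each number of a turn by 0.12 rad. A row lasts 1/10 s, in which the tool goes at most 50 mm and 8.59 degrees, less where a joint would pass 70% of its speed; a pose out of reach is approached as far as the arm can. A call with a number of a shift or a turn outside -1 to 1 is refused whole. A call with a gripper value outside its range is refused whole. "hand" is the finger opening in mm, from 0 to 91.9, set as the call begins (left out, the last holds). The fingers move at their own pace and stop on an object; "force" is the grip in N (left out, the last holds). Time passes only in rows, so rows that do not move let the fingers close. It gives the time, the measured TCP pose, the force, the opening and the grip force at its end, in the units of the state.
- arm.state(): the state, without advancing time (a new reading comes with each control period).
- arm.read_camera(name): name is "side" or "top" or "wrist"; returns a dict with "color" (420x560x3 uint8, red, green, blue), "vfov" (degrees; the focal length in pixels is half the picture's height over the tangent of half this angle, whatever the lens; pixels are square), "cx", "cy" (the principal point, pixels), "R" (3x3) and "t" (3): a world point X has camera coordinates R X + t; the wrist camera has in their place "hand_eye" (4x4, takes a point from camera to tool coordinates, whose origin is the TCP and whose axes are the flange's). Camera axes: x right, y down, z forward; pixel columns grow to the right and rows downward; lengths in m; the calibration is good to about 2 mm. A picture is of the moment at which its call begins: read the wrist's pose just before it. There is no depth.
- arm.job_done(): hands the job in; it is judged then, once.
The state is a dict: "time_s": time; "qpos": joint angles; "joint_velocities": joint speeds; "joint_torque": joint torques, N m; "tcp_pos": TCP position; "eef_rot": TCP orientation; "wrist_force": force on the tool from outside, world axes, zero at the start; "ft_torque": the same for the moment, N m; "finger_gap": finger opening in m; "grasp_force": force on a finger pad.
Only numpy, scipy, OpenCV 4.12 (cv2) and the standard library are available. Lean on these libraries where they do the work, as an engineer would, in place of code of your own. Each camera call takes 0.05 s, during which the arm holds its last target. There are 200 camera calls.

TASK

Put every T-handle wrench lying on the bench away in the wooden case, hung by its cross-bar in a pair of notches across the two rails, its shaft down in the slot: pinch it by the ends of the bar, lift it, ease the grip so that it swings plumb, then grip it again to carry it over. When all that are there hang in the case, swing the cover fully shut so that its tab drops in behind the front board; leave the other things on the bench alone.

Things in the scene. Friction and masses are not known exactly. Their poses are not given: they have to be found in the camera images.
- wrench1: steel T-wrench (or absent), 112 mm from bar axis to socket end, ~0.22 kg: cross-bar 56 mm long, 16 mm thick, ending in flat 10 mm pips; 10 mm shaft from its middle, last 40 mm a 15 mm socket. Origin mid-bar, y along bar, x from socket to bar. Starts lying flat, bar axis 8 mm up. Pinched at the bar ends with 60 N it keeps its angle; eased to 3-5 N it swings down; under 2.5 N it drops
- wrench2: steel T-wrench (or absent), 118 mm from bar axis to socket end, ~0.22 kg: cross-bar 56 mm long, 16 mm thick, ending in flat 10 mm pips; 10 mm shaft from its middle, last 40 mm a 15 mm socket. Origin mid-bar, y along bar, x from socket to bar. Starts lying flat, bar axis 8 mm up. Pinched at the bar ends with 60 N it keeps its angle; eased to 3-5 N it swings down; under 2.5 N it drops
- wrench3: steel T-wrench (or absent), 124 mm from bar axis to socket end, ~0.22 kg: cross-bar 56 mm long, 16 mm thick, ending in flat 10 mm pips; 10 mm shaft from its middle, last 40 mm a 15 mm socket. Origin mid-bar, y along bar, x from socket to bar. Starts lying flat, bar axis 8 mm up. Pinched at the bar ends with 60 N it keeps its angle; eased to 3-5 N it swings down; under 2.5 N it drops
- wrench4: steel T-wrench (or absent), 130 mm from bar axis to socket end, ~0.22 kg: cross-bar 56 mm long, 16 mm thick, ending in flat 10 mm pips; 10 mm shaft from its middle, last 40 mm a 15 mm socket. Origin mid-bar, y along bar, x from socket to bar. Starts lying flat, bar axis 8 mm up. Pinched at the bar ends with 60 N it keeps its angle; eased to 3-5 N it swings down; under 2.5 N it drops
- case: fixed rack case. Origin: underside centre; x to the hinged end, z up. Base 222 x 120 x 12 mm; end boards 12 thick, 165 high at x = -105, +105. Between them two rails along x, 7 thick, at y = -17.5, +17.5: slot 28 wide, 128 deep. Rail tops at z = 140, with 9 mm high teeth that leave four notches 28 wide at x = 48, 10, -28, -66; a bar lying in a pair of notches has its axis at z = 148
- cover (a joint): angle of the case's plywood cover (222 x 120 x 8 mm, 0.14 kg), rad: 0 shut, lying on the end boards; up to 2.05 open, leaning back away from the case. Stiff hinge (0.22 N m): it stays where it is left and must be pushed all the way. An 8 mm deep tab under its free edge drops inside the front end board (the one at -x)
- cover_hinge (a point): point on the cover's hinge axis, mid-width, 165 mm above the bench at the outer face of the case's hinged end board (x = +111 mm in the case's frame); the axis runs along the case's y
- cover_push (a point): point on the outer (upper) face of the cover, mid-width, 165 mm from the hinge
- tape: tape measure, black, 62 x 38 x 58 mm, standing on the bench; origin centre of underside; leave alone
- sander: cork sanding block with wooden grip, 120 x 70 x 44 mm; origin centre of underside; leave alone
- glue: white jar, 60 mm across, 130 mm high; origin centre of underside; leave alone
Things that resemble listed ones, but are neither listed nor needed, are in the scene too. What is shaped like the wrench3 but purple is not meant. What is shaped like the wrench2 but orange is not meant.

How it is judged:
By the outcome, as a careful person would: the job done as asked, in the order asked, and still so for the second after the job is handed in, with the robot touching nothing.
Of wrench1, wrench2, wrench3, wrench4 only 3 to 4 are there at a start; the rules pass over those that are not, and their reading is None.
At some moment in a run one of wrench1, wrench2, wrench3, wrench4 may be knocked a few centimetres aside while the robot is not near it.
It also fails if it takes over 210 s, if anything falls off the work surface, if the arm or the gripper's body presses on something with over 40 N, if the wrist force passes 120 N, or if a joint passes its speed limit or range.

## Working session

There is one attempt and no reset: what is moved stays moved. The work goes in short steps, Python scripts to look and compute and a tool call to move; the robot and the scene stay as the last step left them, time stands still between calls to the robot, and variables do not carry over. Pictures are saved under pics/ and viewed, at most 17 in all, crops included, and the job is handed in when it is done.

Besides the shell and the picture viewer there is one more tool, called after "Call:" by a JSON object that holds its "name" and its "arguments". servo_tool: Moves the arm, as the interface text tells. Shifts and turns lie within -1 to 1; 1 stands for 0.05 m of shift or 0.12 rad of turn. Its arguments: {"type":"object","properties":{"increments":{"type":"array","items":{"type":"array","items":{"type":"number","minimum":-1,"maximum":1}}},"hand":{"type":"number"},"force":{"type":"number"}},"required":["increments"]}

```bash
mkdir -p pics; ls
python3 - <<'E'
from bench import arm
import cv2,pickle
s=arm.state();print(s)
d={}
for n in("top","side"):
    c=arm.read_camera(n);d[n]=c;cv2.imwrite(f"pics/{n}0.png",c["color"][:,:,::-1]);print(n,{k:v for k,v in c.items() if k!="color"})
w=arm.read_camera("wrist");print({k:v for k,v in w.items() if k!="color"})
pickle.dump(d,open("cams.pkl","wb"))
E
```

```text
pics
{'time_s': 0.0, 'qpos': array([ 1.16958766e+00,  3.53637542e-01,  1.63415045e+00,  2.47398577e-05,
        1.15520441e+00, -2.41528329e-03]), 'joint_velocities': array([-0.00033126,  0.00061378, -0.00124907, -0.00115148, -0.00058912,
       -0.00066335]), 'joint_torque': array([-4.94936801e-03, -5.93822014e+01, -3.34229636e+01,  6.94342749e-02,
        2.30370252e-02, -8.08672280e-05]), 'tcp_pos': array([0.24249377, 0.57548622, 0.21386334]), 'eef_rot': array([ 1.98082866e-01,  9.80185028e-01, -6.83400038e-04, -1.51369543e-04]), 'wrist_force': array([-0.03893929, -0.05225699, -0.09357315]), 'ft_torque': array([ 0.03099957, -0.03787407,  0.02405158]), 'grasp_force': 0.0, 'finger_gap': 0.09175770445527148}
top {'vfov': 50.04141996386842, 'cx': 280.835869223793, 'cy': 209.71626832130687, 'R': array([[ 0.02609625, -0.99930516, -0.02661186],
       [-0.9904892 , -0.02225016, -0.13577954],
       [ 0.13509308,  0.02990209, -0.99038161]]), 't': array([-0.11424088,  0.54989553,  1.09120042])}
side {'vfov': 49.89620200467674, 'cx': 279.57230762835127, 'cy': 213.54675003330738, 'R': array([[ 0.91808834, -0.39573869, -0.02246521],
       [-0.24648234, -0.52560046, -0.81424235],
       [ 0.31041948,  0.75308369, -0.58009026]]), 't': array([-0.54823069,  0.18852335,  1.28390137])}
{'vfov': 62.4213914998476, 'cx': 285.0232688519338, 'cy': 213.78607591957447, 'hand_eye': array([[-5.75896036e-04, -9.56527151e-01, -2.91642722e-01,
         8.32708702e-02],
       [ 9.99997991e-01,  9.11797361e-06, -2.00456389e-03,
        -3.13504885e-04],
       [ 1.92007897e-03, -2.91643290e-01,  9.56525224e-01,
        -1.69899173e-01],
       [ 0.00000000e+00,  0.00000000e+00,  0.00000000e+00,
         1.00000000e+00]])}
```

View pics/top0.png

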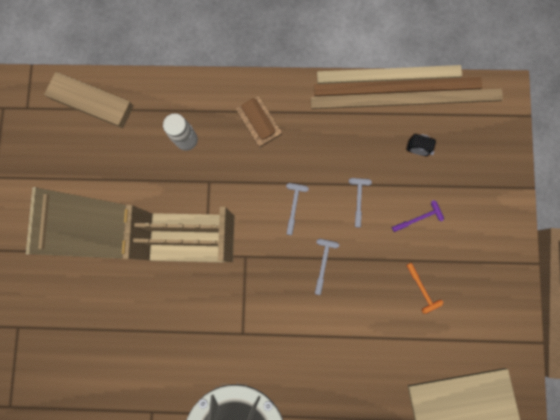

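View pics/side0.png

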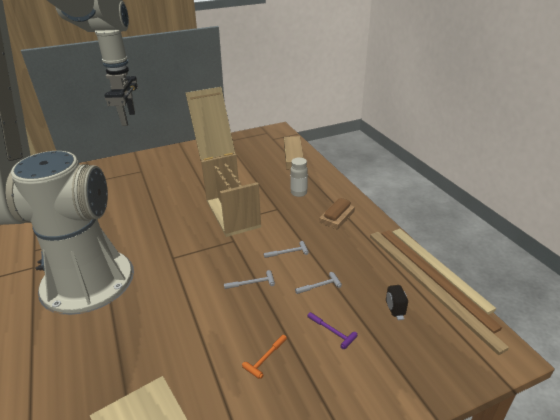

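Top: three steel wrenches with bars at (297,188), (360,182), (327,244). Look-alikes are purple (437,211) and orange (432,307), both rejected by colour. The case spans (125–226, 205–262) with its open cover to the left; front board is at col 222. Side view agrees: steel bars at (304,249), (335,282), (270,279).

```bash
cat > h.py <<'E'
import numpy as np,cv2,pickle
from scipy.spatial.transform import Rotation as Ro
def pose(c,s=None):
    f=c["color"].shape[0]/2/np.tan(np.radians(c["vfov"])/2)
    if "R" in c: R=c["R"].T; return f,R,-R@c["t"]
    T=Ro.from_quat(s["eef_rot"]).as_matrix();H=c["hand_eye"]
    return f,T@H[:3,:3],T@H[:3,3]+s["tcp_pos"]
def cast(c,uv,z,s=None):
    f,R,o=pose(c,s);uv=np.atleast_2d(uv).astype(float)
    d=np.c_[(uv[:,0]-c["cx"])/f,(uv[:,1]-c["cy"])/f,np.ones(len(uv))]@R.T
    return o+d*((z-o[2])/d[:,2])[:,None]
def proj(c,X,s=None):
    f,R,o=pose(c,s);p=(np.atleast_2d(X)-o)@R
    return p[:,:2]/p[:,2:]*f+[c["cx"],c["cy"]]
def steel(c):
    hsv=cv2.cvtColor(c["color"],cv2.COLOR_RGB2HSV).astype(int)
    rgb=c["color"].astype(int)
    return ((rgb[:,:,2]>rgb[:,:,0]+3)&(hsv[:,:,2]>85)&(hsv[:,:,1]<110)).astype(np.uint8)
def wrenches(c,s=None,amin=100,z=.008,box=None):
    m=steel(c);n,l,st,ce=cv2.connectedComponentsWithStats(m);out=[]
    for i in range(1,n):
        if st[i,4]<amin: continue
        v,u=np.nonzero(l==i);P=cast(c,np.c_[u,v],z,s)[:,:2]
        mu=P.mean(0);w,V=np.linalg.eigh(np.cov((P-mu).T));ax=V[:,1];q=(P-mu)@ax
        e=V[:,0];r=(P-mu)@e
        if np.ptp(r[q>q.max()-.014])<np.ptp(r[q<q.min()+.014]): ax=-ax;q=-q
        L=np.ptp(q)
        sel=q>q.max()-.016           # bar pixels
        B=P[sel];rr=r[sel]
        c0=mu+ax*(q.max()-.008)+e*(rr.max()+rr.min())/2
        out.append(dict(bar=c0,ax=ax,ang=np.degrees(np.arctan2(ax[1],ax[0])),L=L,barL=np.ptp(rr),area=st[i,4],pix=ce[i]))
    return out
E
python3 - <<'E'
from h import *
d=pickle.load(open("cams.pkl","rb"))
for n in d:
    print(n)
    for w in wrenches(d[n],amin=60): print({k:np.round(v,3) for k,v in w.items()})
c=d["top"]
cr=c["color"][180:275,15:240,::-1];cv2.imwrite("pics/case0.png",cv2.resize(cr,None,fx=3.5,fy=3.5,interpolation=cv2.INTER_CUBIC))
E
```

```text
top
{'bar': array([ 0.632, -0.301]), 'ax': array([ 0.999, -0.036]), 'ang': np.float64(-2.069), 'L': np.float64(0.119), 'barL': np.float64(0.049), 'area': np.int32(174), 'pix': array([358.81 , 195.672])}
{'bar': array([ 0.614, -0.14 ]), 'ax': array([ 0.99, -0.14]), 'ang': np.float64(-8.022), 'L': np.float64(0.126), 'barL': np.float64(0.048), 'area': np.int32(167), 'pix': array([294.168, 202.958])}
{'bar': array([ 0.471, -0.22 ]), 'ax': array([ 0.985, -0.175]), 'ang': np.float64(-10.053), 'L': np.float64(0.133), 'barL': np.float64(0.049), 'area': np.int32(190), 'pix': array([323.668, 261.205])}
side
{'bar': array([-0.201,  0.83 ]), 'ax': array([-0.886,  0.464]), 'ang': np.float64(152.324), 'L': np.float64(0.221), 'barL': np.float64(0.108), 'area': np.int32(1054), 'pix': array([ 43.247, 164.374])}
```

View pics/case0.png

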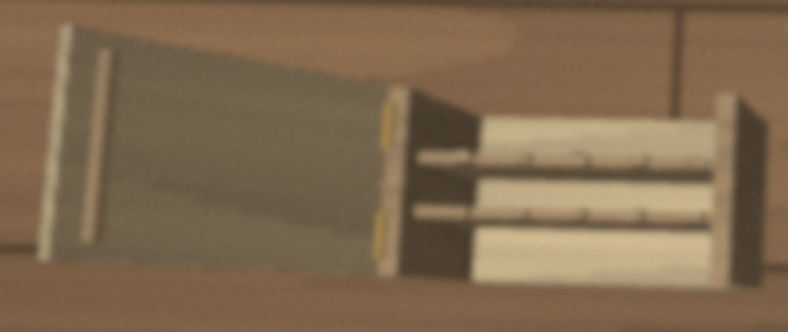

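Crop: the case's front board top runs (727,95)–(722,286) and its hinged board top (402,88)–(390,274); the two rails lie between them. Lengths of 119, 126 and 133 mm match wrench1, wrench2 and wrench3 (wrench4 absent).

Run:
```python
from h import *
d=pickle.load(open("cams.pkl","rb"));c=d["top"]
p=np.array([[727,95],[722,286],[402,88],[390,274]])/3.5+[15,180]
P=cast(c,p,.165);print(P.round(4))
print(np.linalg.norm(P[0]-P[1]),np.linalg.norm(P[2]-P[3]),(P[0]+P[1])/2-(P[2]+P[3])/2,P.mean(0))
x=(P[2]+P[3])/2-(P[0]+P[1])/2;print(np.degrees(np.arctan2(x[1],x[0])),np.linalg.norm(x))
# cover free-edge lip: angle test
F=P.mean(0)+0*x
for a in (1.8,1.9,2.05):
    ux=x/np.linalg.norm(x);h=F.copy();h+=ux*.111;h[2]=.165
    print(a,proj(c,h+.222*(-ux*np.cos(a)+np.array([0,0,np.sin(a)])),None))
```

```text
[[0.5378 0.0248 0.165 ]
 [0.4171 0.0226 0.165 ]
 [0.5376 0.2336 0.165 ]
 [0.4193 0.2327 0.165 ]]
0.12066166334374043 0.11837035228267018 [-0.00100326 -0.20947283  0.        ] [0.47796257 0.12842136 0.165     ]
89.72558680652713 0.20947522904347243
1.8 [[ 51.27754543 219.72365687]]
1.9 [[ 41.22830861 219.78336941]]
2.05 [[ 28.51775592 220.139929  ]]
```

```bash
cat >> h.py <<'E'
def plan(s,xyz,ydeg):
    """tool-y heading wanted (deg). prints yaw units, then shift units in the turned frame"""
    T=Ro.from_quat(s["eef_rot"]).as_matrix();cur=np.degrees(np.arctan2(T[1,1],T[0,1]))
    dy=(ydeg-cur+180)%360-180
    y=np.radians(ydeg);Y=np.array([np.cos(y),np.sin(y),0]);Z=np.array([0,0,-1.]);X=np.cross(Y,Z)
    D=np.array(xyz)-s["tcp_pos"]
    print("t",round(s["time_s"],2),"tcp",s["tcp_pos"].round(4),"cur",cur.round(2),"| yaw units",round(-np.radians(dy)/.12,2),"| shift after turn",(np.array([D@X,D@Y,D@Z])/.05).round(2),"| before turn",((T.T@D)/.05).round(2))
E
python3 - <<'E'
from h import *
from bench import arm
s=arm.state();s["tcp_pos"]=s["tcp_pos"]+[0,0,.25]
plan(s,[.60,-.14,.22],82)
E
```

```text
t 0.15 tcp [0.2426 0.5756 0.4641] cur 67.15 | yaw units -2.16 | shift after turn [ -9.07 -13.18   4.88] | before turn [-12.15 -10.41   4.89]
```

Call:
{"name": "servo_tool", "arguments": {"increments": [[0,0,-0.5,0],[0,0,-1,0],[0,0,-1,0],[0,0,-1,0],[0,0,-1,0],[0,0,-0.5,0],[0,0,0,0]]}}

```text
time_s: 0.85
tcp_pos: [0.2431, 0.577, 0.4691]
eef_rot: [0.198, 0.98, 0.003, 0.001]
wrist_force: [-0.6, -0.2, 0.1]
finger_gap: 0.092
grasp_force: 0.0
```

Call:
{"name": "servo_tool", "arguments": {"increments": [[0,0,0,-0.72],[0,0,0,-0.72],[-0.4,-0.6,0,-0.72],[-0.6,-0.8,0,0],[-0.6,-0.8,0,0],[-0.6,-0.8,0,0],[-0.6,-0.8,0,0],[-0.6,-0.8,0,0],[-0.6,-0.8,0,0],[-0.6,-0.8,0,0],[-0.6,-0.8,0,0],[-0.6,-0.8,0,0]]}}

```text
time_s: 2.05
tcp_pos: [0.4729, 0.1461, 0.4631]
eef_rot: [0.07, 0.998, -0.0, -0.001]
wrist_force: [0.0, 1.2, 0.4]
finger_gap: 0.0922
grasp_force: 0.0
```

Run:
```python
from h import *
from bench import arm
s=arm.state()
plan(s,[.60,-.14,.22],82)
```

```text
t 2.05 tcp [0.4729 0.1461 0.4631] cur 82.01 | yaw units 0.0 | shift after turn [-3.31 -5.31  4.86] | before turn [-3.32 -5.31  4.86]
```

Run:
```python
from h import *
from bench import arm
s=arm.state();c=arm.read_camera("wrist");pickle.dump((c,s),open("wcase.pkl","wb"))
cv2.imwrite("pics/wcase.png",c["color"][:,:,::-1])
```

```text
(no output)
```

View pics/wcase.png

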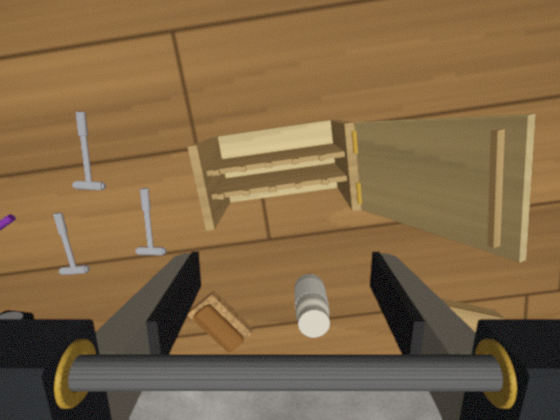

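Call:
{"name": "servo_tool", "arguments": {"increments": [[-0.5,-0.8,0.6,0],[-0.5,-0.8,0.7,0],[-0.5,-0.8,0.7,0],[-0.5,-0.8,0.7,0],[-0.5,-0.8,0.7,0],[-0.5,-0.8,0.7,0],[-0.3,-0.5,0.7,0],[0,0,0,0],[0,0,0,0]]}}

```text
time_s: 3.0
tcp_pos: [0.5818, -0.1004, 0.252]
eef_rot: [0.07, 0.998, 0.0, -0.002]
wrist_force: [-0.2, -0.8, 0.6]
finger_gap: 0.0917
grasp_force: 0.0
```

```bash
cat > look.py <<'E'
from h import *
from bench import arm
s=arm.state();c=arm.read_camera("wrist")
for w in wrenches(c,s,amin=1500): print({k:np.round(v,4) for k,v in w.items()})
c2=arm.read_camera("top")
for w in wrenches(c2,amin=60): print("top",w["bar"].round(3),w["ang"].round(1),w["L"].round(3))
import sys
if len(sys.argv)>1: cv2.imwrite(f"pics/{sys.argv[1]}.png",c["color"][:,:,::-1])
print(s["tcp_pos"],s["finger_gap"])
E
python3 look.py w2
```

```text
top [ 0.632 -0.301] -2.6 0.119
top [ 0.471 -0.22 ] -10.3 0.132
top [0.458 0.115] 83.7 0.172
[ 0.58178571 -0.10042581  0.25196952] 0.09172026869062164
```

Wrist view over the case: front board top runs (194,147)–(210,228), hinged board top (351,123)–(358,210). Wrenches are at the left; fingers occupy the bottom.

Run:
```python
from h import *
c,s=pickle.load(open("wcase.pkl","rb"))
P=cast(c,[[195,147],[210,227],[350,123],[357,210]],.165,s);print(P.round(4),P.mean(0))
x=(P[2]+P[3]-P[0]-P[1])/2;print(np.degrees(np.arctan2(x[1],x[0])),np.linalg.norm(x))
im=cv2.imread("pics/w2.png")
a=cv2.resize(c["color"][110:240,180:370,::-1],(390,267));a=cv2.resize(a,(560,383))
cv2.imwrite("pics/combo.png",cv2.resize(np.vstack([im,a]),None,fx=.74,fy=.74))
```

```text
[[0.4218 0.0307 0.165 ]
 [0.5353 0.0278 0.165 ]
 [0.4197 0.238  0.165 ]
 [0.5392 0.2376 0.165 ]] [0.47903504 0.13353394 0.165     ]
89.74804675075865 0.20858774360535273
```

View pics/combo.png

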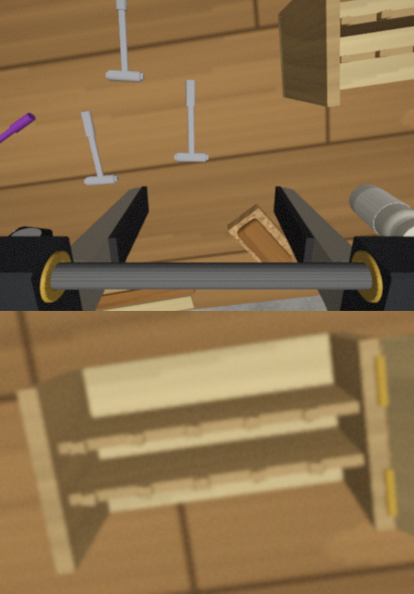

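Three steel wrenches in the wrist view, bars at about (168,103), (136,243), (258,212) in the original; purple look-alike at (30,170). The steel mask must be retuned.

Run:
```python
from h import *
im=cv2.imread("pics/w2.png")[:,:,::-1]
for u,v in [(258,212),(245,212),(168,103),(258,160),(136,243),(220,212),(258,100)]: print((u,v),im[v,u])
c,s=pickle.load(open("wcase.pkl","rb"))
for u,v in [(90,186),(150,252)]: print(c["color"][v,u])
```

```text
(258, 212) [172 171 176]
(245, 212) [171 171 175]
(168, 103) [168 168 170]
(258, 160) [170 170 173]
(136, 243) [169 170 172]
(220, 212) [158 121  71]
(258, 100) [155 118  71]
[164 165 167]
[168 168 171]
```

```bash
python3 - <<'E'
t=open('h.py').read()
i=t.index("    return ((rgb");j=t.index("\n",i)
t=t[:i]+"    return ((hsv[:,:,1]<45)&(hsv[:,:,2]>105)).astype(np.uint8) if 'R' not in c else ((rgb[:,:,2]>rgb[:,:,0]+3)&(hsv[:,:,2]>85)&(hsv[:,:,1]<110)).astype(np.uint8)"+t[j:]
t=t.replace("        L=np.ptp(q)\n","        L=np.ptp(q)\n        if not .11<L<.145 or np.hypot(*mu)>1: continue\n")
open('h.py','w').write(t)
t=open('look.py').read().replace("amin=1500","amin=500");open('look.py','w').write(t)
E
python3 look.py
```

```text
{'bar': array([ 0.6151, -0.1399]), 'ax': array([ 0.9888, -0.1494]), 'ang': np.float64(-8.5917), 'L': np.float64(0.1312), 'barL': np.float64(0.0564), 'area': np.int32(1431), 'pix': array([257.1405, 171.3005])}
{'bar': array([ 0.6343, -0.3015]), 'ax': array([ 0.9987, -0.0505]), 'ang': np.float64(-2.8975), 'L': np.float64(0.1258), 'barL': np.float64(0.0588), 'area': np.int32(1395), 'pix': array([128.1978, 205.8609])}
top [ 0.632 -0.301] -2.5 0.119
top [ 0.471 -0.22 ] -10.3 0.131
[ 0.58299476 -0.09968307  0.25446285] 0.09205913400677414
```

Run:
```python
from h import *
from bench import arm
plan(arm.state(),[.615,-.14,.003],81.6)
```

```text
t 3.2 tcp [ 0.5834 -0.0996  0.2552] cur 82.07 | yaw units 0.07 | shift after turn [-0.74 -0.71  5.04] | before turn [-0.73 -0.71  5.05]
```

Call:
{"name": "servo_tool", "arguments": {"increments": [[-0.4,-0.4,0.6,0.07],[-0.3,-0.3,0.8,0],[0,0,0.8,0],[0,0,0.8,0],[0,0,0.7,0],[0,0,0.4,0],[0,0,0,0],[0,0,0,0],[0,0,0,0]]}}

```text
time_s: 4.1
tcp_pos: [0.6141, -0.1402, 0.051]
eef_rot: [0.074, 0.997, -0.0, 0.002]
wrist_force: [-0.3, -0.4, 0.2]
finger_gap: 0.092
grasp_force: 0.0
```

Run:
```python
from h import *
from bench import arm
for i in range(3):
  plan(arm.state(),[.615,-.14,.003],81.6);
  c=arm.read_camera("wrist")
cv2.imwrite("pics/close.png",c["color"][:,:,::-1])
s=arm.state()
for w in wrenches(c,s,500): print(w)
```

```text
t 4.1 tcp [ 0.6141 -0.1402  0.051 ] cur 81.55 | yaw units -0.01 | shift after turn [-0.02  0.01  0.96] | before turn [-0.01  0.01  0.96]
t 4.15 tcp [ 0.6141 -0.1403  0.0509] cur 81.54 | yaw units -0.01 | shift after turn [-0.02  0.01  0.96] | before turn [-0.01  0.01  0.96]
t 4.2 tcp [ 0.6139 -0.1404  0.0507] cur 81.53 | yaw units -0.01 | shift after turn [-0.02  0.01  0.95] | before turn [-0.02  0.01  0.95]
{'bar': array([ 0.61585603, -0.13933167]), 'ax': array([ 0.989107 , -0.1471983]), 'ang': np.float64(-8.464598908762845), 'L': np.float64(0.1330107552167042), 'barL': np.float64(0.05685753885847965), 'area': np.int32(5679), 'pix': array([288.04208487, 161.55361859])}
{'bar': array([ 0.63549635, -0.30257209]), 'ax': array([ 0.99779137, -0.0664257 ]), 'ang': np.float64(-3.8087168147891246), 'L': np.float64(0.1273085371464157), 'barL': np.float64(0.05974092347735288), 'area': np.int32(4989), 'pix': array([ 39.10483063, 233.77771096])}
```

View pics/close.png

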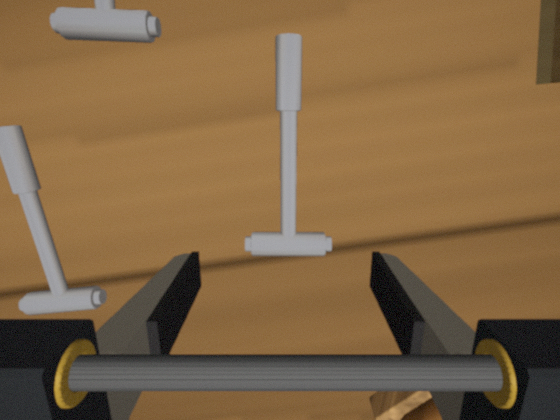

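Close view: steel wrench2, bar centre at (288,244), squarely between the fingertips (200–371); shaft points up the picture. Choice confirmed.

Call:
{"name": "servo_tool", "arguments": {"increments": [[-0.03,0.01,0.5,0],[0,0,0.3,0],[0,0,0.14,0],[0,0,0,0],[0,0,0,0]]}}

```text
time_s: 4.75
tcp_pos: [0.6142, -0.14, 0.0019]
eef_rot: [0.074, 0.997, -0.0, -0.0]
wrist_force: [0.1, 0.2, 0.4]
finger_gap: 0.0921
grasp_force: 0.0
```

Call:
{"name": "servo_tool", "arguments": {"increments": [[0,0,0,0],[0,0,0,0],[0,0,0,0],[0,0,0,0],[0,0,0,0],[0,0,0,0],[0,0,0,0],[0,0,0,0]], "hand": 40, "force": 60}}

```text
time_s: 5.55
tcp_pos: [0.6143, -0.1399, 0.0019]
eef_rot: [0.074, 0.997, 0.0, 0.0]
wrist_force: [0.2, 0.6, 0.1]
finger_gap: 0.0545
grasp_force: 60.0
```

Call:
{"name": "servo_tool", "arguments": {"increments": [[0,0,-0.2,0],[0,0,-0.5,0],[0,0,-0.7,0],[0,0,-0.7,0],[0,0,-0.7,0],[0,0,-0.7,0],[0,0,-0.7,0],[0,0,-0.5,0],[0,0,-0.3,0],[0,0,0,0],[0,0,0,0],[0,0,0,0]]}}

```text
time_s: 6.75
tcp_pos: [0.6132, -0.1398, 0.2499]
eef_rot: [0.074, 0.997, 0.0, -0.001]
wrist_force: [-0.1, -0.8, -3.2]
finger_gap: 0.0539
grasp_force: 60.0
```

Call:
{"name": "servo_tool", "arguments": {"increments": [[0,0,0,0],[0,0,0,0],[0,0,0,0],[0,0,0,0],[0,0,0,0],[0,0,0,0],[0,0,0,0],[0,0,0,0],[0,0,0,0],[0,0,0,0],[0,0,0,0],[0,0,0,0]], "force": 4}}

```text
time_s: 7.95
tcp_pos: [0.6144, -0.14, 0.2521]
eef_rot: [0.074, 0.997, -0.0, 0.0]
wrist_force: [-1.0, -0.8, -0.8]
finger_gap: 0.0401
grasp_force: 0.0
```

Call:
{"name": "servo_tool", "arguments": {"increments": [[0,0,0,0],[0,0,0,0],[0,0,0,0],[0,0,0,0],[0,0,0,0],[0,0,0,0],[0,0,0,0],[0,0,0,0],[0,0,0,0],[0,0,0,0]]}}

```text
time_s: 8.95
tcp_pos: [0.6142, -0.14, 0.2518]
eef_rot: [0.074, 0.997, -0.0, 0.0]
wrist_force: [-1.0, 0.1, -0.4]
finger_gap: 0.0395
grasp_force: 0.0
```

Run:
```python
from h import *
from bench import arm
s=arm.state();print(s["tcp_pos"],s["finger_gap"],s["grasp_force"],s["wrist_force"])
a=arm.read_camera("side");b=arm.read_camera("wrist")
u,v=proj(a,s["tcp_pos"])[0].astype(int)
A=a["color"][max(0,v-90):v+110,max(0,u-90):u+110,::-1]
A=cv2.resize(A,(420,420));cv2.imwrite("pics/swing.png",cv2.resize(np.hstack([A,b["color"][:,:,::-1]]),None,fx=.8,fy=.8))
```

```text
[ 0.61417799 -0.13999715  0.25180461] 0.03951209577532157 0.0 [-0.97304966  0.1342361  -0.39603867]
```

View pics/swing.png

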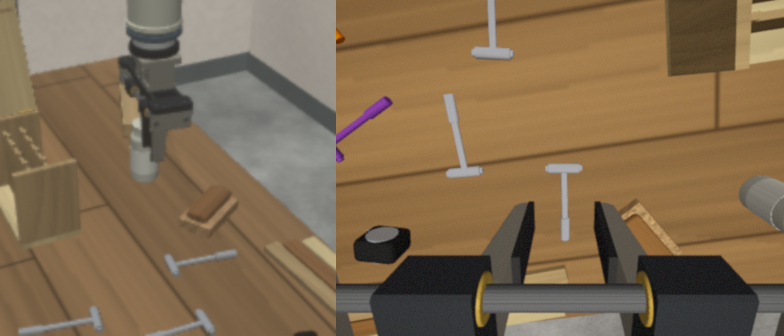

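The wrench slipped out and now lies on the bench, turned about, with bar near wrist pixel (285,211) and socket (287,295). I'll regrasp and ease the force in steps this time.

Call:
{"name": "servo_tool", "arguments": {"increments": [[0.4,0,0,0],[0.4,0,0,0],[0,0,0,0],[0,0,0,0],[0,0,0,0]], "hand": 91, "force": 60}}

```text
time_s: 9.55
tcp_pos: [0.5755, -0.1342, 0.252]
eef_rot: [0.074, 0.997, -0.0, 0.0]
wrist_force: [-0.1, 0.4, -0.7]
finger_gap: 0.0778
grasp_force: 0.0
```

```bash
python3 look.py
python3 - <<'E'
from h import *
from bench import arm
c=arm.read_camera("wrist");s=arm.state()
for w in wrenches(c,s,500):
  b=w["ang"]+90; b=(b+90)%180-90
  print(w["bar"],b);plan(s,[*w["bar"],.003],b if b>0 else b+180)
E
```

```text
{'bar': array([ 0.4725, -0.2199]), 'ax': array([ 0.9824, -0.1867]), 'ang': np.float64(-10.7628), 'L': np.float64(0.1111), 'barL': np.float64(0.057), 'area': np.int32(1605), 'pix': array([197.081 ,  68.7813])}
{'bar': array([ 0.6344, -0.3011]), 'ax': array([ 0.9989, -0.0475]), 'ang': np.float64(-2.724), 'L': np.float64(0.126), 'barL': np.float64(0.0587), 'area': np.int32(1367), 'pix': array([156.6803, 209.8083])}
{'bar': array([ 0.651 , -0.1479]), 'ax': array([-0.9922,  0.125 ]), 'ang': np.float64(172.8196), 'L': np.float64(0.1352), 'barL': np.float64(0.0563), 'area': np.int32(1186), 'pix': array([284.8879, 267.9654])}
{'bar': array([0.7154, 0.1469]), 'ax': array([-0.8305, -0.557 ]), 'ang': np.float64(-146.1493), 'L': np.float64(0.1342), 'barL': np.float64(0.0338), 'area': np.int32(2257), 'pix': array([534.677 , 275.9114])}
top [ 0.632 -0.3  ] -1.7 0.119
top [ 0.469 -0.228] -14.0 0.133
[ 0.5754927  -0.13422405  0.25200619] 0.07777254739756742
[ 0.47240484 -0.21986911] 79.18904131223468
t 9.7 tcp [ 0.5752 -0.1342  0.2517] cur 81.52 | yaw units 0.34 | shift after turn [ 1.7  -2.07  4.97] | before turn [ 1.78 -2.    4.97]
[ 0.63421793 -0.30099558] 87.34441179139364
t 9.7 tcp [ 0.5752 -0.1342  0.2517] cur 81.52 | yaw units -0.85 | shift after turn [-1.33 -3.28  4.97] | before turn [-1.66 -3.13  4.97]
[ 0.65097198 -0.147858  ] 82.81909578109423
t 9.7 tcp [ 0.5752 -0.1342  0.2517] cur 81.52 | yaw units -0.19 | shift after turn [-1.54 -0.08  4.97] | before turn [-1.54 -0.05  4.97]
[0.7154097  0.14667535] -56.05536155219383
t 9.7 tcp [ 0.5752 -0.1342  0.2517] cur 81.52 | yaw units -6.17 | shift after turn [-5.46  3.09  4.97] | before turn [-1.94  5.97  4.97]
```

Call:
{"name": "servo_tool", "arguments": {"increments": [[-0.8,-0.05,0.5,-0.19],[-0.72,0,0.8,0],[0,0,0.8,0],[0,0,0.8,0],[0,0,0.7,0],[0,0,0.5,0],[0,0,0,0],[0,0,0,0],[0,0,0,0]], "hand": 91}}

```text
time_s: 10.6
tcp_pos: [0.6484, -0.1469, 0.0514]
eef_rot: [0.063, 0.998, -0.0, 0.001]
wrist_force: [0.7, 0.6, 0.3]
finger_gap: 0.0913
grasp_force: 0.0
```

Run:
```python
from h import *
from bench import arm
plan(arm.state(),[.651,-.148,.001],82.8)
```

```text
t 10.6 tcp [ 0.6484 -0.1469  0.0514] cur 82.83 | yaw units 0.0 | shift after turn [-0.05 -0.01  1.01] | before turn [-0.05 -0.01  1.01]
```

Call:
{"name": "servo_tool", "arguments": {"increments": [[-0.04,-0.01,0.5,0],[0,0,0.3,0],[0,0,0.18,0],[0,0,0,0],[0,0,0,0]]}}

```text
time_s: 11.1
tcp_pos: [0.6492, -0.1474, 0.0011]
eef_rot: [0.063, 0.998, -0.0, 0.0]
wrist_force: [0.6, -0.1, 0.1]
finger_gap: 0.0909
grasp_force: 0.0
```

Call:
{"name": "servo_tool", "arguments": {"increments": [[0,0,0,0],[0,0,0,0],[0,0,0,0],[0,0,0,0],[0,0,0,0],[0,0,0,0],[0,0,0,0],[0,0,0,0]], "hand": 50, "force": 60}}

```text
time_s: 11.9
tcp_pos: [0.6489, -0.1473, 0.0006]
eef_rot: [0.063, 0.998, 0.0, -0.0]
wrist_force: [-0.2, 0.8, 0.9]
finger_gap: 0.0545
grasp_force: 60.0
```

Call:
{"name": "servo_tool", "arguments": {"increments": [[0,0,-0.2,0],[0,0,-0.5,0],[0,0,-0.7,0],[0,0,-0.7,0],[0,0,-0.7,0],[0,0,-0.4,0],[0,0,-0.2,0],[0,0,0,0],[0,0,0,0],[0,0,0,0]]}}

```text
time_s: 12.9
tcp_pos: [0.6478, -0.1472, 0.1688]
eef_rot: [0.063, 0.998, 0.0, -0.001]
wrist_force: [-0.9, -0.4, -2.2]
finger_gap: 0.0544
grasp_force: 60.0
```

Call:
{"name": "servo_tool", "arguments": {"increments": [[0,0,0,0],[0,0,0,0],[0,0,0,0],[0,0,0,0],[0,0,0,0]], "force": 20}}

```text
time_s: 13.4
tcp_pos: [0.649, -0.1474, 0.1705]
eef_rot: [0.063, 0.998, -0.0, 0.0]
wrist_force: [0.3, -0.7, -2.8]
finger_gap: 0.0554
grasp_force: 20.0
```

Call:
{"name": "servo_tool", "arguments": {"increments": [[0,0,0,0],[0,0,0,0],[0,0,0,0],[0,0,0,0],[0,0,0,0]], "force": 10}}

```text
time_s: 13.9
tcp_pos: [0.6489, -0.1474, 0.1706]
eef_rot: [0.063, 0.998, 0.0, -0.0]
wrist_force: [0.1, 0.6, -3.1]
finger_gap: 0.0559
grasp_force: 10.0
```

```bash
cat > held.py <<'E'
from h import *
from bench import arm
import sys
s=arm.state();print(s["time_s"],s["tcp_pos"],s["finger_gap"],s["grasp_force"],s["wrist_force"],s["ft_torque"])
a=arm.read_camera("side")
u,v=proj(a,s["tcp_pos"])[0].astype(int)
A=a["color"][max(0,v-60):v+80,max(0,u-70):u+70,::-1]
cv2.imwrite(f"pics/{sys.argv[1]}.png",cv2.resize(A,(420,420)))
# plumb check: steel pixels along the shaft line below TCP
m=steel(a);P=[proj(a,s["tcp_pos"]+[0,0,-h])[0] for h in (.0,.02,.04,.06,.08,.1,.11)]
print([int(m[int(q[1])-2:int(q[1])+3,int(q[0])-4:int(q[0])+5].sum()) for q in P])
E
python3 held.py held1
```

```text
13.9 [ 0.6488853  -0.147367    0.17063639] 0.05593302691925303 9.999831765890121 [ 0.14259723  0.57677462 -3.11314655] [-0.0297872   0.05603531 -0.02034332]
[1, 0, 0, 0, 0, 0, 0]
```

Call:
{"name": "servo_tool", "arguments": {"increments": [[0,0,0,0],[0,0,0,0],[0,0,0,0],[0,0,0,0],[0,0,0,0],[0,0,0,0]], "force": 7}}

```text
time_s: 14.55
tcp_pos: [0.6489, -0.1474, 0.1706]
eef_rot: [0.063, 0.998, -0.0, -0.0]
wrist_force: [0.8, 0.5, -2.3]
finger_gap: 0.0557
grasp_force: 7.0
```

Call:
{"name": "servo_tool", "arguments": {"increments": [[0,0,0,0],[0,0,0,0],[0,0,0,0],[0,0,0,0],[0,0,0,0],[0,0,0,0]], "force": 5}}

```text
time_s: 15.15
tcp_pos: [0.6489, -0.1474, 0.1707]
eef_rot: [0.063, 0.998, -0.0, 0.0]
wrist_force: [0.7, 0.8, -1.5]
finger_gap: 0.056
grasp_force: 5.0
```

```bash
python3 held.py held2
```

```text
15.15 [ 0.64892946 -0.14736094  0.17065324] 0.0559857294787921 4.999948963522911 [ 0.7409204   0.78370291 -1.46322452] [ 0.00852675 -0.01452001 -0.01465583]
[1, 0, 0, 0, 0, 0, 0]
```

View pics/held2.png

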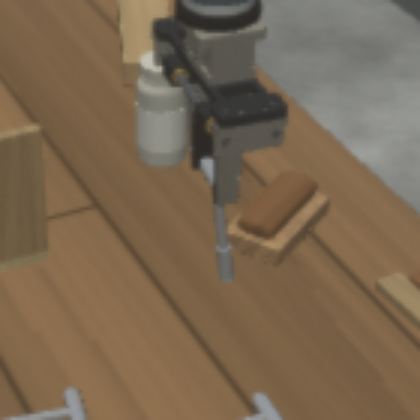

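The wrench hangs about plumb in the fingers, socket end at crop (226,278). Grip again, then compare with the projected vertical.

Call:
{"name": "servo_tool", "arguments": {"increments": [[0,0,0,0],[0,0,0,0],[0,0,0,0],[0,0,0,0]], "force": 60}}

```text
time_s: 15.6
tcp_pos: [0.6489, -0.1474, 0.1706]
eef_rot: [0.063, 0.998, -0.0, 0.0]
wrist_force: [-0.6, -1.1, -2.2]
finger_gap: 0.0542
grasp_force: 60.0
```

Run:
```python
from h import *
from bench import arm
s=arm.state();a=pickle.load(open("cams.pkl","rb"))["side"]
u,v=proj(a,s["tcp_pos"])[0].astype(int)
for dx in (-.015,0,.015):
  for h in (.006,-.05,-.11): print(dx,h,((proj(a,s["tcp_pos"]+[dx*(h<0)*(-h/.11),0,h])[0]-[u-70,v-60])*3).round())
plan(s,[.478,.062,.34],0)
plan(s,[.478,.062,.34],-1)
```

```text
-0.015 0.006 [212. 177.]
-0.015 -0.05 [204. 228.]
-0.015 -0.11 [196. 279.]
0 0.006 [212. 177.]
0 -0.05 [211. 226.]
0 -0.11 [209. 275.]
0.015 0.006 [212. 177.]
0.015 -0.05 [217. 224.]
0.015 -0.11 [223. 271.]
t 15.6 tcp [ 0.6489 -0.1474  0.1706] cur 82.83 | yaw units 12.05 | shift after turn [ 4.19 -3.42 -3.39] | before turn [ 3.91  3.73 -3.39]
t 15.6 tcp [ 0.6489 -0.1474  0.1706] cur 82.83 | yaw units 12.19 | shift after turn [ 4.13 -3.49 -3.39] | before turn [ 3.91  3.73 -3.39]
```

It sits about 9° off plumb, in the plane along the slot after turning, so that's harmless. Raise and turn.

Call:
{"name": "servo_tool", "arguments": {"increments": [[0,0,-0.3,0.5],[0,0,-0.4,1],[0,0,-0.4,1],[0,0,-0.4,1],[0,0,-0.4,1],[0,0,-0.4,1],[0,0,-0.4,1],[0,0,-0.4,1],[0,0,-0.3,1],[0,0,0,1],[0,0,0,1],[0,0,0,1]]}}

```text
time_s: 16.8
tcp_pos: [0.6489, -0.1473, 0.3408]
eef_rot: [0.685, 0.728, 0.0, 0.0]
wrist_force: [0.4, 0.4, -2.5]
finger_gap: 0.0542
grasp_force: 60.0
```

Call:
{"name": "servo_tool", "arguments": {"increments": [[0,-0.4,0,0.5],[0.3,-0.5,0,0.1],[0.4,-0.5,0,0],[0.5,-0.5,0,0],[0.5,-0.5,0,0],[0.5,-0.5,0,0],[0.4,-0.4,0,0],[0.4,-0.1,0,0],[0.3,0,0,0],[0,0,0,0],[0,0,0,0],[0,0,0,0]]}}

```text
time_s: 18.0
tcp_pos: [0.4799, 0.0163, 0.3406]
eef_rot: [0.709, 0.705, -0.0, 0.0]
wrist_force: [0.2, -0.4, -3.4]
finger_gap: 0.0542
grasp_force: 60.0
```

Run:
```python
from h import *
from bench import arm
s=arm.state();c=arm.read_camera("wrist");t=arm.read_camera("top");pickle.dump((c,s,t),open("wcase2.pkl","wb"))
plan(s,[.478,.138,.34],0)
a=c["color"][:,:,::-1];b=t["color"][170:290,100:300,::-1]
cv2.imwrite("pics/wc2.png",a)
```

```text
t 18.0 tcp [0.4799 0.0163 0.3406] cur -0.38 | yaw units -0.06 | shift after turn [ 2.43 -0.04  0.01] | before turn [ 2.43 -0.06  0.01]
```

View pics/wc2.png

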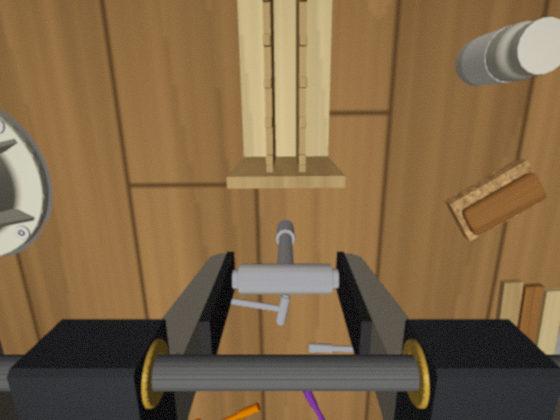

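Wrist view: bar held squarely at (285,278), socket (285,230). The front board top is at (228–344, 178–188), rails run up at cols 269 and 303.

Run:
```python
from h import *
c,s,t=pickle.load(open("wcase2.pkl","rb"))
print(cast(c,[[228,183],[344,183],[285.5,178],[285.5,188]],.165,s).round(4))
print(cast(c,[[269,150],[302.5,150],[269,20],[302.5,20]],.147,s).round(4))
# brightness profile along rails
g=c["color"].astype(int).sum(2)
for u in (269,302): print(u,g[0:178,u-2:u+3].mean(1).astype(int).tolist())
X=np.array([[.478,y,.142] for y in (.062,.10,.138,.067,.105,.143)]);print(proj(c,X,s).round(0).tolist())
```

```text
[[0.4212 0.026  0.165 ]
 [0.5389 0.0252 0.165 ]
 [0.4796 0.0307 0.165 ]
 [0.4795 0.0204 0.165 ]]
[[0.4626 0.0568 0.147 ]
 [0.4974 0.0565 0.147 ]
 [0.4652 0.1773 0.147 ]
 [0.4965 0.177  0.147 ]]
269 [184, 206, 286, 328, 336, 333, 332, 334, 338, 340, 336, 336, 336, 339, 341, 350, 344, 355, 351, 352, 358, 351, 356, 350, 353, 350, 353, 360, 363, 371, 373, 376, 368, 352, 344, 346, 343, 336, 334, 336, 341, 339, 345, 345, 325, 261, 272, 351, 383, 387, 379, 385, 387, 383, 389, 394, 395, 395, 397, 395, 397, 399, 394, 395, 398, 397, 396, 399, 405, 406, 410, 413, 411, 411, 409, 408, 408, 402, 394, 379, 379, 385, 385, 381, 380, 381, 371, 345, 367, 408, 423, 426, 425, 423, 429, 425, 430, 430, 430, 433, 424, 430, 427, 427, 425, 428, 429, 431, 431, 431, 433, 431, 432, 432, 430, 433, 428, 410, 408, 417, 421, 418, 416, 417, 417, 417, 411, 398, 416, 430, 433, 432, 434, 436, 432, 440, 441, 438, 438, 433, 437, 437, 433, 437, 438, 436, 435, 438, 439, 435, 435, 434, 437, 427, 382, 384, 424, 435, 441, 440, 437, 436, 439, 429, 417, 421, 425, 430, 428, 427, 428, 412, 349, 295, 289, 309, 369, 403]
302 [207, 2
[... 278 characters left out ...]
 439, 432, 437, 435, 441, 440, 435, 435, 441, 438, 435, 435, 440, 440, 436, 441, 440, 439, 430, 414, 419, 429, 432, 433, 432, 432, 433, 430, 432, 413, 353, 394, 437, 444, 439, 441, 441, 442, 443, 443, 440, 444, 444, 445, 441, 444, 442, 440, 441, 440, 442, 438, 439, 443, 443, 442, 442, 444, 434, 421, 425, 440, 440, 441, 440, 440, 440, 440, 440, 429, 408, 416, 436, 439, 437, 440, 440, 441, 439, 439, 440, 438, 441, 437, 436, 440, 436, 437, 433, 432, 434, 435, 436, 436, 437, 434, 421, 381, 407, 439, 445, 442, 443, 440, 440, 444, 438, 410, 415, 428, 430, 425, 428, 420, 397, 330, 276, 276, 302, 376, 412]
[[284.0, 144.0], [283.0, 106.0], [283.0, 66.0], [284.0, 139.0], [283.0, 101.0], [283.0, 60.0]]
```

Run:
```python
from h import *
c,s,t=pickle.load(open("wcase2.pkl","rb"))
print(cast(c,[[285,r] for r in (33,44.5,76.5,86.5,117,126.5,154.5,164)],.149,s)[:,1].round(4))
```

```text
[0.1658 0.156  0.1277 0.1185 0.0897 0.0805 0.0523 0.0424]
```

Run:
```python
from h import *
from bench import arm
c,s,t=pickle.load(open("wcase2.pkl","rb"))
print(cast(c,[[285,278],[285,279]],s["tcp_pos"][2]+.0065+.004,s)-s["tcp_pos"])
plan(arm.state(),[.4795,.1415,.34],-.3)
```

```text
[[-0.00070667 -0.00046797  0.0105    ]
 [-0.00071081 -0.00103448  0.0105    ]]
t 18.1 tcp [0.4799 0.0163 0.3405] cur -0.41 | yaw units -0.02 | shift after turn [ 2.5  -0.02  0.01] | before turn [ 2.5  -0.03  0.01]
```

Call:
{"name": "servo_tool", "arguments": {"increments": [[0.3,0,0,0],[0.5,0,0,0],[0.6,-0.02,0,0],[0.6,0,0,0],[0.4,0,0,0],[0.1,0,0,0],[0,0,0,0],[0,0,0,0],[0,0,0.4,0],[0,0,0.6,0],[0,0,0.4,0],[0,0,0,0]]}}

```text
time_s: 19.3
tcp_pos: [0.478, 0.1403, 0.2682]
eef_rot: [0.71, 0.704, -0.002, -0.001]
wrist_force: [0.2, 0.2, -2.5]
finger_gap: 0.054
grasp_force: 60.0
```

Call:
{"name": "servo_tool", "arguments": {"increments": [[0,0,0.4,0],[0,0,0.5,0],[0,0,0.5,0],[0,0,0.4,0],[0,0,0.3,0],[0,0,0.2,0],[0,0,0,0],[0,0,0,0]]}}

```text
time_s: 20.1
tcp_pos: [0.4804, 0.1419, 0.1565]
eef_rot: [0.71, 0.705, 0.0, 0.0]
wrist_force: [0.2, 0.1, -2.0]
finger_gap: 0.0542
grasp_force: 60.0
```

Run:
```python
from h import *
from bench import arm
s=arm.state();print(s["wrist_force"],s["ft_torque"])
plan(s,[.4795,.1415,.141],-.3)
```

```text
[ 0.21851048  0.07143834 -2.01894503] [-0.03439855  0.06116905 -0.07145956]
t 20.1 tcp [0.4804 0.1419 0.1565] cur -0.39 | yaw units -0.01 | shift after turn [-0.01 -0.02  0.31] | before turn [-0.01 -0.02  0.31]
```

Call:
{"name": "servo_tool", "arguments": {"increments": [[0,0,0.15,0],[0,0,0.1,0],[0,0,0.04,0],[0,0,0,0],[0,0,0,0]]}}

```text
time_s: 20.6
tcp_pos: [0.4796, 0.142, 0.1415]
eef_rot: [0.709, 0.705, -0.0, 0.0]
wrist_force: [-2.2, -1.0, 3.9]
finger_gap: 0.0543
grasp_force: 60.0
```

Call:
{"name": "servo_tool", "arguments": {"increments": [[0,0,0,0],[0,0,0,0],[0,0,0,0],[0,0,0,0],[0,0,0,0]], "force": 4}}

```text
time_s: 21.1
tcp_pos: [0.4798, 0.142, 0.1413]
eef_rot: [0.709, 0.705, 0.0, 0.0]
wrist_force: [-1.9, -1.3, 5.2]
finger_gap: 0.056
grasp_force: 4.0
```

Call:
{"name": "servo_tool", "arguments": {"increments": [[0,0,0,0],[0,0,0,0],[0,0,0,0],[0,0,0,0],[0,0,0,0],[0,0,0,0]], "hand": 74, "force": 20}}

```text
time_s: 21.7
tcp_pos: [0.4796, 0.142, 0.1411]
eef_rot: [0.709, 0.705, -0.0, -0.0]
wrist_force: [-0.2, 1.0, -0.2]
finger_gap: 0.0743
grasp_force: 0.0
```

Call:
{"name": "servo_tool", "arguments": {"increments": [[0,0,-0.3,0],[0,0,-0.6,0],[0,0,-0.7,0],[0,0,-0.7,0],[0,0,-0.7,0],[0,0,-0.5,0],[0,0,-0.3,0],[0,0,0,0],[0,0,0,0],[0,0,0,0]]}}

```text
time_s: 22.7
tcp_pos: [0.479, 0.1418, 0.3298]
eef_rot: [0.709, 0.705, -0.001, -0.0]
wrist_force: [-0.2, 0.6, -0.5]
finger_gap: 0.0737
grasp_force: 0.0
```

```bash
cat > both.py <<'E'
from h import *
from bench import arm
import sys
s=arm.state();c=arm.read_camera("wrist");t=arm.read_camera("top");a=arm.read_camera("side")
pickle.dump((c,s,t,a),open("last.pkl","wb"))
A=cv2.resize(a["color"][70:250,170:350,::-1],(420,420))
cv2.imwrite(f"pics/{sys.argv[1]}.png",cv2.resize(np.hstack([A,c["color"][:,:,::-1]]),None,fx=.8,fy=.8))
for w in wrenches(t,amin=60): print("top",w["bar"].round(3),w["ang"].round(1),w["L"].round(3))
E
python3 both.py hung1
```

```text
top [ 0.632 -0.301] -2.2 0.119
top [ 0.44  -0.198] -9.0 0.131
top [0.098 0.578] 107.9 0.131
```

View pics/hung1.png

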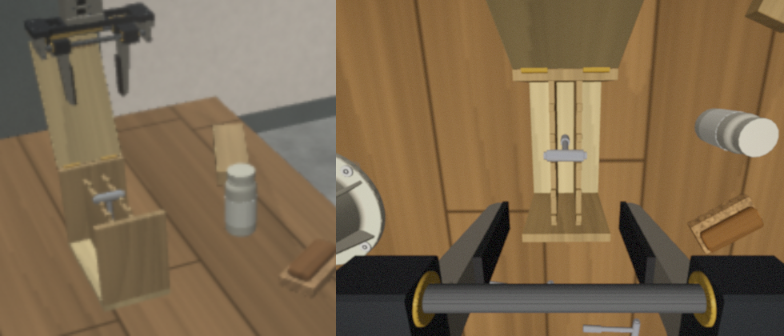

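Wrench2 hangs in the notch at x=10 mm (bar at (565,155), shaft in the slot). Wrench3 has been knocked and is now at about (0.440, -0.198).

Run:
```python
from h import *
from bench import arm
plan(arm.state(),[.435,-.197,.15],81)
```

```text
t 22.85 tcp [0.4792 0.1419 0.3301] cur -0.37 | yaw units -11.83 | shift after turn [-0.19 -6.83  3.6 ] | before turn [-6.78 -0.83  3.61]
```

Call:
{"name": "servo_tool", "arguments": {"increments": [[-0.4,0,0,0],[-0.6,0,0,0],[-0.8,0,0,0],[-0.8,0,0,0],[-0.8,0,0,0],[-0.8,0,0,0],[-0.8,0,0,0],[-0.8,-0.4,0,0],[-0.6,-0.4,0,0],[-0.4,-0.1,0,0]], "hand": 91, "force": 60}}

```text
time_s: 23.85
tcp_pos: [0.4305, -0.1994, 0.3306]
eef_rot: [0.71, 0.704, -0.0, -0.001]
wrist_force: [0.1, 0.2, 0.1]
finger_gap: 0.091
grasp_force: 0.0
```

Call:
{"name": "servo_tool", "arguments": {"increments": [[0,0,0.3,-0.8],[0,0,0.4,-1],[0,0,0.4,-1],[0,0,0.4,-1],[0,0,0.4,-1],[0,0,0.4,-1],[0,0,0.4,-1],[0,0,0.4,-1],[0,0,0.3,-1],[0,0,0.2,-1],[0,0,0,-1],[0,0,0,-1]]}}

```text
time_s: 25.05
tcp_pos: [0.4319, -0.1975, 0.1502]
eef_rot: [0.078, 0.997, 0.0, -0.001]
wrist_force: [0.7, 0.7, 0.2]
finger_gap: 0.0907
grasp_force: 0.0
```

Call:
{"name": "servo_tool", "arguments": {"increments": [[0,0,0,0],[0,0,0,0]]}}

```text
time_s: 25.25
tcp_pos: [0.4323, -0.1977, 0.1509]
eef_rot: [0.082, 0.997, 0.0, -0.0]
wrist_force: [0.8, 0.0, 0.4]
finger_gap: 0.091
grasp_force: 0.0
```

```bash
cat > tgt.py <<'E'
from h import *
from bench import arm
c=arm.read_camera("wrist");s=arm.state()
print(s["tcp_pos"])
for w in wrenches(c,s,500):
  b=(w["ang"]+180)%180-90; b=b if b>0 else b+180
  print(w["bar"].round(4),"bar",b.round(2),"L",w["L"].round(3),w["barL"].round(3));plan(s,[*w["bar"],.001],b)
E
python3 tgt.py
```

```text
[ 0.4323675  -0.19768011  0.15095594]
[ 0.4426 -0.1978] bar 80.37 L 0.138 0.056
t 25.3 tcp [ 0.4324 -0.1977  0.151 ] cur 80.58 | yaw units 0.03 | shift after turn [-0.2   0.03  3.  ] | before turn [-0.2   0.03  3.  ]
```

Call:
{"name": "servo_tool", "arguments": {"increments": [[-0.18,0.03,0.5,0.03],[0,0,0.7,0],[0,0,0.7,0],[0,0,0.5,0],[0,0,0.35,0],[0,0,0.15,0],[0,0,0.08,0],[0,0,0,0],[0,0,0,0],[0,0,0,0]]}}

```text
time_s: 26.3
tcp_pos: [0.4422, -0.198, 0.0029]
eef_rot: [0.082, 0.997, -0.0, 0.001]
wrist_force: [0.3, 0.4, 0.4]
finger_gap: 0.091
grasp_force: 0.0
```

```bash
python3 tgt.py
```

```text
[ 0.44213545 -0.19793806  0.00286477]
[ 0.4435 -0.1974] bar 80.55 L 0.136 0.058
t 26.35 tcp [ 0.4421 -0.1979  0.0029] cur 80.55 | yaw units -0.0 | shift after turn [-0.03  0.01  0.04] | before turn [-0.03  0.01  0.04]
```

Call:
{"name": "servo_tool", "arguments": {"increments": [[0,0,0.03,0],[0,0,0,0],[0,0,0,0],[0,0,0,0],[0,0,0,0],[0,0,0,0],[0,0,0,0],[0,0,0,0]], "hand": 50, "force": 60}}

```text
time_s: 27.15
tcp_pos: [0.4416, -0.1977, 0.0006]
eef_rot: [0.082, 0.997, 0.0, -0.0]
wrist_force: [1.1, 0.9, 0.7]
finger_gap: 0.054
grasp_force: 60.0
```

Call:
{"name": "servo_tool", "arguments": {"increments": [[0,0,-0.2,0],[0,0,-0.5,0],[0,0,-0.7,0],[0,0,-0.7,0],[0,0,-0.7,0],[0,0,-0.4,0],[0,0,-0.2,0],[0,0,0,0],[0,0,0,0],[0,0,0,0]]}}

```text
time_s: 28.15
tcp_pos: [0.4407, -0.1973, 0.1693]
eef_rot: [0.082, 0.997, 0.0, -0.001]
wrist_force: [0.2, 0.4, -2.0]
finger_gap: 0.0542
grasp_force: 60.0
```

Call:
{"name": "servo_tool", "arguments": {"increments": [[0,0,0,0],[0,0,0,0],[0,0,0,0],[0,0,0,0],[0,0,0,0]], "force": 20}}

```text
time_s: 28.65
tcp_pos: [0.4415, -0.1977, 0.1705]
eef_rot: [0.082, 0.997, 0.0, -0.0]
wrist_force: [-0.7, -0.2, -2.9]
finger_gap: 0.0556
grasp_force: 20.0
```

Call:
{"name": "servo_tool", "arguments": {"increments": [[0,0,0,0],[0,0,0,0],[0,0,0,0],[0,0,0,0],[0,0,0,0]], "force": 10}}

```text
time_s: 29.15
tcp_pos: [0.4416, -0.1977, 0.1706]
eef_rot: [0.082, 0.997, -0.0, 0.0]
wrist_force: [0.2, 0.4, -2.3]
finger_gap: 0.0555
grasp_force: 10.0
```

Call:
{"name": "servo_tool", "arguments": {"increments": [[0,0,0,0],[0,0,0,0],[0,0,0,0],[0,0,0,0],[0,0,0,0],[0,0,0,0]], "force": 7}}

```text
time_s: 29.75
tcp_pos: [0.4416, -0.1977, 0.1706]
eef_rot: [0.082, 0.997, -0.0, 0.0]
wrist_force: [0.9, 1.3, -2.1]
finger_gap: 0.0559
grasp_force: 7.0
```

Call:
{"name": "servo_tool", "arguments": {"increments": [[0,0,0,0],[0,0,0,0],[0,0,0,0],[0,0,0,0],[0,0,0,0],[0,0,0,0]], "force": 5}}

```text
time_s: 30.35
tcp_pos: [0.4416, -0.1977, 0.1706]
eef_rot: [0.082, 0.997, 0.0, -0.0]
wrist_force: [-0.2, 0.4, -2.0]
finger_gap: 0.0564
grasp_force: 5.0
```

Call:
{"name": "servo_tool", "arguments": {"increments": [[0,0,0,0],[0,0,0,0],[0,0,0,0],[0,0,0,0]], "force": 60}}

```text
time_s: 30.75
tcp_pos: [0.4416, -0.1977, 0.1706]
eef_rot: [0.082, 0.997, -0.0, -0.0]
wrist_force: [-0.5, -0.1, -2.1]
finger_gap: 0.0545
grasp_force: 60.0
```

Run:
```python
from h import *
from bench import arm
s=arm.state()
plan(s,[.4795,.0,.34],-.3)
```

```text
t 30.75 tcp [ 0.4416 -0.1977  0.1706] cur 80.56 | yaw units 11.76 | shift after turn [ 3.96  0.74 -3.39] | before turn [-0.1   4.02 -3.39]
```

Call:
{"name": "servo_tool", "arguments": {"increments": [[0,0,-0.3,0.8],[0,0,-0.4,1],[0,0,-0.4,1],[0,0,-0.4,1],[0,0,-0.4,1],[0,0,-0.4,1],[0,0,-0.4,1],[0,0,-0.4,1],[0,0,-0.3,1],[0,0,0,1],[0,0,0,1],[0,0,0,0.96]]}}

```text
time_s: 31.95
tcp_pos: [0.4415, -0.1977, 0.3407]
eef_rot: [0.711, 0.704, 0.0, 0.0]
wrist_force: [1.2, -0.8, -2.5]
finger_gap: 0.054
grasp_force: 60.0
```

Call:
{"name": "servo_tool", "arguments": {"increments": [[0.3,0.04,0,0],[0.5,0.1,0,0],[0.5,0.1,0,0],[0.6,0.1,0,0],[0.6,0.1,0,0],[0.6,0.1,0,0],[0.5,0.1,0,0],[0.3,0.1,0,0],[0,0,0,0],[0,0,0,0],[0,0,0,0]]}}

```text
time_s: 33.05
tcp_pos: [0.4793, -0.0036, 0.3406]
eef_rot: [0.709, 0.705, -0.0, 0.0]
wrist_force: [-1.1, -0.1, -2.5]
finger_gap: 0.0544
grasp_force: 60.0
```

```bash
python3 both.py held3
python3 - <<'E'
from h import *
from bench import arm
c,s,t,a=pickle.load(open("last.pkl","rb"))
plan(s,[.4795,.0655,.34],-.3);print(s["wrist_force"],s["finger_gap"])
# held bar & socket in wrist view
m=steel(c);n,l,st,ce=cv2.connectedComponentsWithStats(m)
for i in range(1,n):
  if st[i,4]>800: print(st[i],ce[i])
b=s["tcp_pos"]
print(proj(c,[b+[0,0,.007],b+[0,0,-.117],b+[0,.018,-.115],b+[0,-.018,-.115]],s).round(0))
E
```

```text
top [ 0.632 -0.301] -2.7 0.119
t 33.05 tcp [ 0.4793 -0.0036  0.3406] cur -0.32 | yaw units -0.0 | shift after turn [ 1.38 -0.    0.01] | before turn [ 1.38 -0.    0.01]
[-1.07472269 -0.13529241 -2.53177029] 0.05443811884830158
[ 461    0   99   69 4163] [514.91208263  32.32668748]
[255  33  60  19 925] [284.79135135  41.69405405]
[   0  101   42  141 3568] [ 18.19899103 175.69170404]
[ 232  186  107  108 4085] [284.77037944 264.44847001]
[ 152  380  267    8 1556] [280.61696658 383.59318766]
[[286. 274.]
 [286. 208.]
 [286. 188.]
 [286. 228.]]
```

View pics/held3.png

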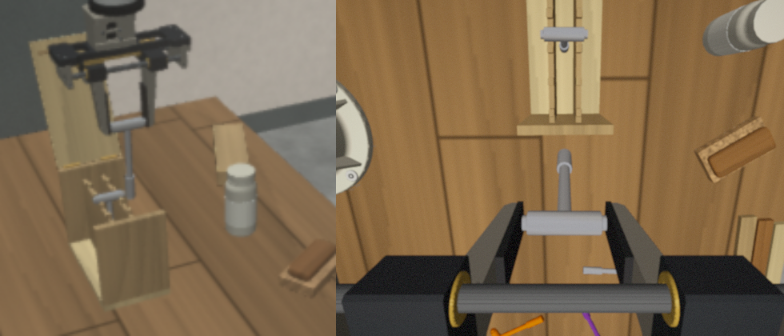

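Wrench3 is held well (bar at (565,222), shaft in line), and wrench2 still hangs. Over to the front notch.

Call:
{"name": "servo_tool", "arguments": {"increments": [[0.3,0,0,0],[0.5,0,0,0],[0.4,0,0,0],[0.18,0,0,0],[0,0,0,0],[0,0,0,0],[0,0,0.4,0],[0,0,0.6,0],[0,0,0.6,0],[0,0,0.4,0],[0,0,0,0],[0,0,0,0]]}}

```text
time_s: 34.4
tcp_pos: [0.4802, 0.0655, 0.2411]
eef_rot: [0.709, 0.705, -0.0, 0.0]
wrist_force: [0.0, 0.7, -2.0]
finger_gap: 0.0543
grasp_force: 60.0
```

Call:
{"name": "servo_tool", "arguments": {"increments": [[0,0,0.4,0],[0,0,0.5,0],[0,0,0.4,0],[0,0,0.3,0],[0,0,0.1,0],[0,0,0,0],[0,0,0,0],[0,0,0,0]]}}

```text
time_s: 35.2
tcp_pos: [0.4808, 0.0662, 0.1568]
eef_rot: [0.709, 0.705, 0.001, 0.001]
wrist_force: [0.5, -0.1, -2.0]
finger_gap: 0.0541
grasp_force: 60.0
```

Run:
```python
from h import *
from bench import arm
s=arm.state();print(s["wrist_force"],s["ft_torque"])
plan(s,[.4795,.0655,.141],-.3)
```

```text
[ 0.47924772 -0.0552128  -2.03937783] [-0.11060237  0.07415825 -0.01382732]
t 35.2 tcp [0.4808 0.0662 0.1568] cur -0.3 | yaw units 0.0 | shift after turn [-0.01 -0.03  0.32] | before turn [-0.01 -0.03  0.32]
```

Call:
{"name": "servo_tool", "arguments": {"increments": [[0,-0.02,0.15,0],[0,0,0.1,0],[0,0,0.05,0],[0,0,0,0],[0,0,0,0]]}}

```text
time_s: 35.7
tcp_pos: [0.4787, 0.0661, 0.1413]
eef_rot: [0.709, 0.705, -0.0, -0.0]
wrist_force: [-4.4, -0.5, 13.2]
finger_gap: 0.0539
grasp_force: 60.0
```

Call:
{"name": "servo_tool", "arguments": {"increments": [[0,0,0,0],[0,0,0,0],[0,0,0,0],[0,0,0,0],[0,0,0,0]], "force": 4}}

```text
time_s: 36.2
tcp_pos: [0.4791, 0.0663, 0.141]
eef_rot: [0.709, 0.705, 0.0, 0.0]
wrist_force: [-2.2, 0.4, 6.7]
finger_gap: 0.0559
grasp_force: 4.0
```

Call:
{"name": "servo_tool", "arguments": {"increments": [[0,0,0,0],[0,0,0,0],[0,0,0,0],[0,0,0,0],[0,0,0,0],[0,0,0,0]], "hand": 74, "force": 20}}

```text
time_s: 36.8
tcp_pos: [0.4789, 0.0661, 0.1406]
eef_rot: [0.709, 0.705, -0.0, -0.0]
wrist_force: [0.5, 0.9, -0.3]
finger_gap: 0.0736
grasp_force: 0.0
```

Call:
{"name": "servo_tool", "arguments": {"increments": [[0,0,-0.3,0],[0,0,-0.6,0],[0,0,-0.7,0],[0,0,-0.7,0],[0,0,-0.7,0],[0,0,-0.5,0],[0,0,-0.3,0],[0,0,0,0],[0,0,0,0],[0,0,0,0]]}}

```text
time_s: 37.8
tcp_pos: [0.4783, 0.066, 0.3293]
eef_rot: [0.709, 0.705, -0.001, -0.001]
wrist_force: [0.0, -0.4, -0.2]
finger_gap: 0.0739
grasp_force: 0.0
```

```bash
python3 both.py hung2
python3 - <<'E'
from h import *
from bench import arm
c,s,t,a=pickle.load(open("last.pkl","rb"))
m=steel(c);n,l,st,ce=cv2.connectedComponentsWithStats(m)
for i in range(1,n):
  if st[i,4]>300: print(st[i],ce[i],cast(c,ce[i],.148,s)[0].round(3))
plan(s,[.625,-.300,.15],87.5)
E
```

```text
top [ 0.632 -0.301] -2.3 0.119
[ 458   71  102   56 4354] [513.8585209   97.38056959] [0.697 0.157 0.148]
[258 111  58  17 868] [286.48502304 118.50230415] [0.479 0.138 0.148]
[   0  147   48  141 3857] [ 21.71921182 222.42597874] [0.195 0.033 0.148]
[259 168  55  33 871] [286.02870264 189.98622273] [0.478 0.067 0.148]
[178 375 210   4 488] [280.44672131 376.87090164] [ 0.47  -0.171  0.148]
[ 109  380  326    8 1449] [265.89440994 383.30917874] [ 0.452 -0.18   0.148]
t 37.8 tcp [0.4783 0.066  0.3293] cur -0.3 | yaw units -12.77 | shift after turn [-3.25 -7.19  3.59] | before turn [-7.3   2.98  3.58]
```

Both hang at their notches (y≈0.138 and 0.067). Now wrench1.

Call:
{"name": "servo_tool", "arguments": {"increments": [[-0.4,0,0,0],[-0.7,0.3,0,0],[-0.8,0.4,0,0],[-0.8,0.4,0,0],[-0.8,0.4,0,0],[-0.8,0.4,0,0],[-0.8,0.4,0,0],[-0.8,0.4,0,0],[-0.8,0.3,0,0],[-0.6,0,0,0]], "hand": 91, "force": 60}}

```text
time_s: 38.95
tcp_pos: [0.6281, -0.302, 0.3289]
eef_rot: [0.709, 0.705, -0.0, -0.0]
wrist_force: [0.7, 0.7, -0.1]
finger_gap: 0.0909
grasp_force: 0.0
```

Call:
{"name": "servo_tool", "arguments": {"increments": [[0,0,0.3,-0.8],[0,0,0.4,-1],[0,0,0.4,-1],[0,0,0.4,-1],[0,0,0.4,-1],[0,0,0.4,-1],[0,0,0.4,-1],[0,0,0.4,-1],[0,0,0.3,-1],[0,0,0.2,-1],[0,0,0,-1],[0,0,0,-1]]}}

```text
time_s: 40.15
tcp_pos: [0.6265, -0.2993, 0.1491]
eef_rot: [0.077, 0.997, 0.0, -0.001]
wrist_force: [1.5, 0.2, 0.2]
finger_gap: 0.0913
grasp_force: 0.0
```

Call:
{"name": "servo_tool", "arguments": {"increments": [[0,0,0,-0.97],[0,0,0,0],[0,0,0,0]]}}

```text
time_s: 40.45
tcp_pos: [0.6268, -0.2995, 0.15]
eef_rot: [0.023, 1.0, 0.0, -0.0]
wrist_force: [0.1, 0.7, 0.3]
finger_gap: 0.0911
grasp_force: 0.0
```

```bash
python3 tgt.py
```

```text
[ 0.6269071  -0.2996047   0.15023617]
[ 0.6346 -0.3007] bar 87.32 L 0.126 0.056
t 40.5 tcp [ 0.6269 -0.2996  0.1502] cur 87.32 | yaw units -0.0 | shift after turn [-0.15 -0.01  2.98] | before turn [-0.16 -0.01  2.98]
```

Call:
{"name": "servo_tool", "arguments": {"increments": [[-0.15,-0.01,0.5,0],[0,0,0.7,0],[0,0,0.7,0],[0,0,0.5,0],[0,0,0.35,0],[0,0,0.15,0],[0,0,0.08,0],[0,0,0,0],[0,0,0,0],[0,0,0,0]]}}

```text
time_s: 41.5
tcp_pos: [0.6353, -0.3008, 0.0029]
eef_rot: [0.022, 1.0, -0.0, 0.001]
wrist_force: [-0.3, -0.2, -0.8]
finger_gap: 0.0911
grasp_force: 0.0
```

```bash
python3 tgt.py
```

```text
[ 0.63514725 -0.30078957  0.00270075]
[ 0.6352 -0.3   ] bar 87.37 L 0.128 0.057
t 41.55 tcp [ 0.6351 -0.3008  0.0027] cur 87.5 | yaw units 0.02 | shift after turn [0.   0.02 0.03] | before turn [0.   0.02 0.03]
```

Call:
{"name": "servo_tool", "arguments": {"increments": [[0,0.01,0.03,0],[0,0,0,0],[0,0,0,0],[0,0,0,0],[0,0,0,0],[0,0,0,0],[0,0,0,0],[0,0,0,0]], "hand": 50, "force": 60}}

```text
time_s: 42.35
tcp_pos: [0.6349, -0.3001, 0.0005]
eef_rot: [0.022, 1.0, -0.0, 0.0]
wrist_force: [0.4, 1.0, 4.6]
finger_gap: 0.0545
grasp_force: 60.5
```

Call:
{"name": "servo_tool", "arguments": {"increments": [[0,0,-0.2,0],[0,0,-0.5,0],[0,0,-0.7,0],[0,0,-0.7,0],[0,0,-0.7,0],[0,0,-0.4,0],[0,0,-0.2,0],[0,0,0,0],[0,0,0,0],[0,0,0,0]]}}

```text
time_s: 43.35
tcp_pos: [0.6336, -0.2996, 0.1682]
eef_rot: [0.022, 1.0, 0.001, -0.001]
wrist_force: [-0.3, -0.1, -1.7]
finger_gap: 0.0543
grasp_force: 60.0
```

Call:
{"name": "servo_tool", "arguments": {"increments": [[0,0,0,0],[0,0,0,0],[0,0,0,0],[0,0,0,0],[0,0,0,0]], "force": 20}}

```text
time_s: 43.85
tcp_pos: [0.6345, -0.3, 0.17]
eef_rot: [0.022, 1.0, -0.0, -0.0]
wrist_force: [0.6, -0.2, -2.1]
finger_gap: 0.0554
grasp_force: 20.0
```

Call:
{"name": "servo_tool", "arguments": {"increments": [[0,0,0,0],[0,0,0,0],[0,0,0,0],[0,0,0,0],[0,0,0,0]], "force": 10}}

```text
time_s: 44.35
tcp_pos: [0.6345, -0.3, 0.1701]
eef_rot: [0.022, 1.0, 0.0, -0.0]
wrist_force: [0.5, 0.6, -1.2]
finger_gap: 0.0558
grasp_force: 10.0
```

Call:
{"name": "servo_tool", "arguments": {"increments": [[0,0,0,0],[0,0,0,0],[0,0,0,0],[0,0,0,0],[0,0,0,0],[0,0,0,0]], "force": 7}}

```text
time_s: 44.95
tcp_pos: [0.6345, -0.3, 0.1701]
eef_rot: [0.022, 1.0, -0.0, -0.0]
wrist_force: [0.9, -1.2, -1.5]
finger_gap: 0.0557
grasp_force: 7.0
```

Call:
{"name": "servo_tool", "arguments": {"increments": [[0,0,0,0],[0,0,0,0],[0,0,0,0],[0,0,0,0],[0,0,0,0],[0,0,0,0]], "force": 5}}

```text
time_s: 45.55
tcp_pos: [0.6345, -0.3, 0.1701]
eef_rot: [0.022, 1.0, -0.0, -0.0]
wrist_force: [-0.1, -0.2, -1.7]
finger_gap: 0.0557
grasp_force: 5.0
```

Call:
{"name": "servo_tool", "arguments": {"increments": [[0,0,0,0],[0,0,0,0],[0,0,0,0],[0,0,0,0]], "force": 60}}

```text
time_s: 45.95
tcp_pos: [0.6345, -0.3, 0.1701]
eef_rot: [0.022, 1.0, -0.0, -0.0]
wrist_force: [0.3, -0.3, -1.7]
finger_gap: 0.0545
grasp_force: 60.0
```

Run:
```python
from h import *
from bench import arm
s=arm.state()
plan(s,[.4795,.0,.34],-.3)
```

```text
t 45.95 tcp [ 0.6345 -0.3     0.1701] cur 87.5 | yaw units 12.77 | shift after turn [ 5.98 -3.13 -3.4 ] | before turn [ 3.36  5.86 -3.4 ]
```

Call:
{"name": "servo_tool", "arguments": {"increments": [[0,0,-0.3,0.8],[0,0,-0.4,1],[0,0,-0.4,1],[0,0,-0.4,1],[0,0,-0.4,1],[0,0,-0.4,1],[0,0,-0.4,1],[0,0,-0.4,1],[0,0,-0.3,1],[0,0,0,1],[0,0,0,1],[0,0,0,1]]}}

```text
time_s: 47.15
tcp_pos: [0.6345, -0.3, 0.3402]
eef_rot: [0.669, 0.744, 0.0, 0.0]
wrist_force: [0.4, 0.2, -2.2]
finger_gap: 0.0543
grasp_force: 60.0
```

Call:
{"name": "servo_tool", "arguments": {"increments": [[0.3,-0.2,0,0.97],[0.5,-0.3,0,0],[0.6,-0.3,0,0],[0.6,-0.3,0,0],[0.6,-0.3,0,0],[0.6,-0.3,0,0],[0.6,-0.3,0,0],[0.6,-0.3,0,0],[0.6,-0.3,0,0],[0.6,-0.3,0,0],[0.4,-0.2,0,0],[0,0,0,0]]}}

```text
time_s: 48.35
tcp_pos: [0.4782, 0.0015, 0.3405]
eef_rot: [0.708, 0.706, 0.0, -0.0]
wrist_force: [-0.4, -0.3, -2.3]
finger_gap: 0.0542
grasp_force: 60.0
```

Call:
{"name": "servo_tool", "arguments": {"increments": [[0,0,0,0],[0,0,0,0]]}}

```text
time_s: 48.55
tcp_pos: [0.4798, -0.001, 0.3403]
eef_rot: [0.709, 0.705, 0.0, 0.0]
wrist_force: [-0.9, -0.4, -2.4]
finger_gap: 0.0546
grasp_force: 60.0
```

```bash
python3 both.py held4
python3 - <<'E'
from h import *
from bench import arm
c,s,t,a=pickle.load(open("last.pkl","rb"))
plan(s,[.4795,.1030,.34],-.3);print(s["wrist_force"],s["finger_gap"])
m=steel(c);n,l,st,ce=cv2.connectedComponentsWithStats(m)
for i in range(1,n):
  if st[i,4]>500: print(st[i],ce[i],cast(c,ce[i],.148,s)[0].round(3))
b=s["tcp_pos"]
print(proj(c,[b+[0,0,.007],b+[0,0,-.105],b+[0,.018,-.105],b+[0,-.018,-.105]],s).round(0))
E
```

```text
t 48.55 tcp [ 0.4798 -0.001   0.3403] cur -0.31 | yaw units -0.0 | shift after turn [ 2.08 -0.02  0.01] | before turn [ 2.08 -0.02  0.  ]
[-0.93068736 -0.39532125 -2.37666412] 0.05464135562167836
[ 460    0  100   71 4268] [515.00702905  34.2893627 ] [0.697 0.146 0.148]
[255  36  59  18 918] [284.29411765  44.7167756 ] [0.479 0.139 0.148]
[   0  103   42  141 3529] [ 17.95466138 177.50212525] [0.196 0.012 0.148]
[256 116  56  18 811] [283.82860666 125.17262639] [0.478 0.064 0.148]
[ 232  185  107  108 4135] [284.70882709 261.86650544] [ 0.478 -0.087  0.148]
[153 375 265   4 755] [280.39205298 376.81324503] [ 0.472 -0.248  0.148]
[ 152  380  267    8 1577] [282.06658212 383.59923906] [ 0.474 -0.258  0.148]
[[286. 274.]
 [286. 212.]
 [286. 191.]
 [286. 232.]]
```

Wrench1's shaft leans about 18 mm towards the hinge, so the notch at x=48 mm (y≈0.1795) gives the most room; the cover leans well clear.

Call:
{"name": "servo_tool", "arguments": {"increments": [[0.3,0,0,0],[0.5,0,0,0],[0.5,0,0,0],[0.5,0,0,0],[0.5,0,0,0],[0.5,0,0,0],[0.5,0,0,0],[0.31,0,0,0],[0,0,0,0],[0,0,0,0],[0,0,0,0]]}}

```text
time_s: 49.8
tcp_pos: [0.4804, 0.1791, 0.34]
eef_rot: [0.709, 0.705, -0.0, 0.0]
wrist_force: [0.3, -0.2, -1.7]
finger_gap: 0.054
grasp_force: 60.0
```

Call:
{"name": "servo_tool", "arguments": {"increments": [[0,0,0.4,0],[0,0,0.5,0],[0,0,0.5,0],[0,0,0.5,0],[0,0,0.5,0],[0,0,0.5,0],[0,0,0.4,0],[0,0,0.3,0],[0,0,0.1,0],[0,0,0,0],[0,0,0,0],[0,0,0,0]]}}

```text
time_s: 51.0
tcp_pos: [0.4811, 0.1801, 0.1561]
eef_rot: [0.709, 0.705, 0.001, 0.0]
wrist_force: [0.1, 0.4, -2.0]
finger_gap: 0.0543
grasp_force: 60.0
```

Run:
```python
from h import *
from bench import arm
s=arm.state();print(s["wrist_force"],s["ft_torque"])
plan(s,[.4795,.1795,.141],-.3)
```

```text
[ 0.13267037  0.4098806  -1.98318042] [-0.08481936  0.03744747 -0.03724828]
t 51.0 tcp [0.4811 0.1801 0.1561] cur -0.31 | yaw units -0.0 | shift after turn [-0.01 -0.03  0.3 ] | before turn [-0.01 -0.03  0.3 ]
```

Call:
{"name": "servo_tool", "arguments": {"increments": [[0,-0.02,0.15,0],[0,0,0.1,0],[0,0,0.03,0],[0,0,0,0],[0,0,0,0]]}}

```text
time_s: 51.5
tcp_pos: [0.4791, 0.1801, 0.1413]
eef_rot: [0.709, 0.705, -0.0, -0.0]
wrist_force: [-2.6, -1.2, 4.0]
finger_gap: 0.0543
grasp_force: 60.0
```

Call:
{"name": "servo_tool", "arguments": {"increments": [[0,0,0,0],[0,0,0,0],[0,0,0,0],[0,0,0,0],[0,0,0,0]], "force": 4}}

```text
time_s: 52.0
tcp_pos: [0.4794, 0.1801, 0.1412]
eef_rot: [0.709, 0.705, 0.0, -0.0]
wrist_force: [-0.9, 0.3, 3.2]
finger_gap: 0.0557
grasp_force: 4.0
```

Call:
{"name": "servo_tool", "arguments": {"increments": [[0,0,0,0],[0,0,0,0],[0,0,0,0],[0,0,0,0],[0,0,0,0],[0,0,0,0]], "hand": 74, "force": 20}}

```text
time_s: 52.6
tcp_pos: [0.4794, 0.1801, 0.1411]
eef_rot: [0.709, 0.705, 0.0, 0.0]
wrist_force: [-0.0, -0.7, -0.4]
finger_gap: 0.0742
grasp_force: 0.0
```

Call:
{"name": "servo_tool", "arguments": {"increments": [[0,0,-0.3,0],[0,0,-0.6,0],[0,0,-0.7,0],[0,0,-0.7,0],[0,0,-0.7,0],[0,0,-0.7,0],[0,0,-0.7,0],[-0.4,0,-0.7,0],[-0.6,0,-0.5,0],[-0.6,0,0,0],[0,0,0,0],[0,0,0,0]]}}

```text
time_s: 53.8
tcp_pos: [0.4788, 0.0998, 0.421]
eef_rot: [0.709, 0.705, 0.0, -0.0]
wrist_force: [-0.0, -0.5, 0.7]
finger_gap: 0.074
grasp_force: 0.0
```

```bash
python3 both.py hung3
python3 - <<'E'
from h import *
from bench import arm
c,s,t,a=pickle.load(open("last.pkl","rb"));print(s["qpos"],s["tcp_pos"])
h=np.array([.4795,.2425,.165])
for A in (1.9,2.0,2.05):
  r=lambda d,o:h+[0,-d*np.cos(A)+o*np.sin(A),d*np.sin(A)+o*np.cos(A)]
  print(A,proj(t,[r(.222,0),r(.222,.008)]).round(1).tolist(), r(.165,.008).round(4))
E
```

```text
[ 2.02205559e-01 -3.34808101e-03  1.62116309e+00  3.61798286e-04
  1.52373672e+00  2.08927082e-01] [0.47882421 0.09982622 0.42103072]
1.9 [[39.5, 219.4], [36.2, 219.4]] [0.4795 0.3034 0.3186]
2.0 [[30.8, 219.6], [27.8, 219.8]] [0.4795 0.3184 0.3117]
2.05 [[26.9, 219.8], [24.2, 220.0]] [0.4795 0.3257 0.3077]
```

View pics/hung3.png

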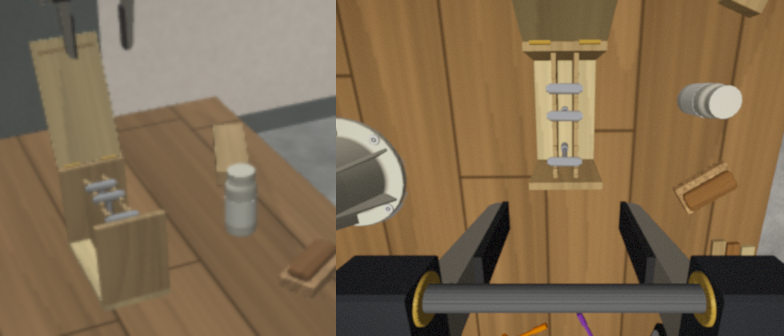

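All three hang in notches (bars at (564,88), (564,115), (564,161)), nothing else is left on the bench but the look-alikes. Now the cover: close the fingers and go over behind it.

Call:
{"name": "servo_tool", "arguments": {"increments": [[0,0,-0.5,0],[0,0,-0.6,0],[0.5,0,0,0],[0.8,0,0,0],[0.8,0,0,0],[0.8,0,0,0],[0.8,0,0,0],[0.8,0,0,0],[0.8,0,0,0],[0.7,0,0,0],[0.4,0,0,0],[0,0,0,0]], "hand": 0, "force": 20}}

```text
time_s: 55.15
tcp_pos: [0.4799, 0.4225, 0.4746]
eef_rot: [0.708, 0.706, -0.001, -0.0]
wrist_force: [-0.3, -1.1, -0.0]
finger_gap: 0.0004
grasp_force: 0.0
```

Call:
{"name": "servo_tool", "arguments": {"increments": [[0,0,0.5,0],[0,0,0.7,0],[0,0,0.7,0],[0,0,0.7,0],[0,0,0.3,0],[0,0,0,0],[0,0,0,0]]}}

```text
time_s: 55.85
tcp_pos: [0.4812, 0.42, 0.3327]
eef_rot: [0.709, 0.705, 0.001, 0.0]
wrist_force: [-0.1, 0.1, 0.5]
finger_gap: 0.0005
grasp_force: 0.0
```

Call:
{"name": "servo_tool", "arguments": {"increments": [[-0.3,0,0,0],[-0.4,0,0,0],[-0.3,0,0,0],[-0.2,0,0,0],[-0.2,0,0,0],[-0.2,0,0,0],[-0.2,0,0,0],[-0.2,0,0,0],[-0.3,0,0,0],[-0.3,0,0,0],[-0.3,0,0,0],[-0.3,0,0,0]]}}

```text
time_s: 57.05
tcp_pos: [0.4797, 0.2586, 0.331]
eef_rot: [0.709, 0.705, -0.0, 0.0]
wrist_force: [0.1, 1.8, 0.8]
finger_gap: 0.0005
grasp_force: 1.0
```

```bash
python3 both.py cov1
python3 - <<'E'
from bench import arm
import numpy as np
s=arm.state();print(s["tcp_pos"],s["wrist_force"])
# circle of fingertip corner
p=None
for A in np.radians([90,80,70,60,50,40,30,20,12,6,2,0]):
  y=.2425-.165*np.cos(A)+.008*np.sin(A)+.01;z=.165+.165*np.sin(A)+.008*np.cos(A)
  print(np.degrees(A).round(),round(y,4),round(z,4),None if p is None else (round((y-p[0])/.05,2),round((p[1]-z)/.05,2)));p=(y,z)
E
```

```text
[0.47975625 0.25881844 0.33107597] [-0.38167925  0.03534477  0.04906634]
90.0 0.2605 0.33 None
80.0 0.2317 0.3289 (np.float64(-0.58), np.float64(0.02))
70.0 0.2036 0.3228 (np.float64(-0.56), np.float64(0.12))
60.0 0.1769 0.3119 (np.float64(-0.53), np.float64(0.22))
50.0 0.1526 0.2965 (np.float64(-0.49), np.float64(0.31))
40.0 0.1312 0.2772 (np.float64(-0.43), np.float64(0.39))
30.0 0.1136 0.2544 (np.float64(-0.35), np.float64(0.46))
20.0 0.1002 0.229 (np.float64(-0.27), np.float64(0.51))
12.0 0.0928 0.2071 (np.float64(-0.15), np.float64(0.44))
6.0 0.0892 0.1902 (np.float64(-0.07), np.float64(0.34))
2.0 0.0879 0.1788 (np.float64(-0.03), np.float64(0.23))
0.0 0.0875 0.173 (np.float64(-0.01), np.float64(0.12))
```

View pics/cov1.png

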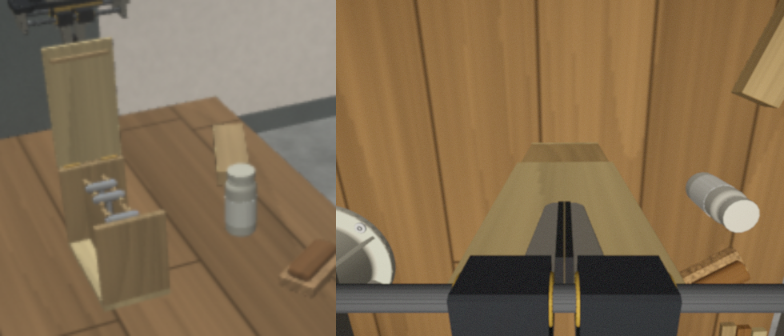

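The cover stands about upright with the fingers behind it. Continue along the arc.

Call:
{"name": "servo_tool", "arguments": {"increments": [[-0.29,0,0.01,0],[-0.29,0,0.01,0],[-0.28,0,0.06,0],[-0.28,0,0.06,0],[-0.27,0,0.11,0],[-0.26,0,0.11,0],[-0.25,0,0.15,0],[-0.24,0,0.16,0],[-0.22,0,0.19,0],[-0.21,0,0.2,0],[0,0,0,0]]}}

```text
time_s: 58.3
tcp_pos: [0.4781, 0.129, 0.2763]
eef_rot: [0.709, 0.705, -0.001, -0.001]
wrist_force: [0.3, -0.0, 0.4]
finger_gap: 0.0001
grasp_force: 0.0
```

Call:
{"name": "servo_tool", "arguments": {"increments": [[-0.18,0,0.23,0],[-0.17,0,0.23,0],[-0.14,0,0.25,0],[-0.13,0,0.26,0],[-0.08,0,0.22,0],[-0.07,0,0.22,0],[-0.04,0,0.17,0],[-0.03,0,0.17,0],[0,0,0.1,0],[0,0,0,0],[0,0,0,0]]}}

```text
time_s: 59.4
tcp_pos: [0.479, 0.0887, 0.1858]
eef_rot: [0.709, 0.705, 0.0, 0.0]
wrist_force: [0.5, -0.2, -0.2]
finger_gap: 0.0006
grasp_force: 0.0
```

Call:
{"name": "servo_tool", "arguments": {"increments": [[0,0,0.08,0],[0,0,0.08,0],[0,0,0.06,0],[0,0,0.04,0],[0,0,0,0],[0,0,0,0]]}}

```text
time_s: 60.0
tcp_pos: [0.479, 0.0886, 0.1737]
eef_rot: [0.709, 0.705, 0.0, 0.0]
wrist_force: [-5.2, -1.1, 14.4]
finger_gap: 0.0005
grasp_force: 7.2
```

```bash
python3 both.py cov2
```

```text
(no output)
```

View pics/cov2.png

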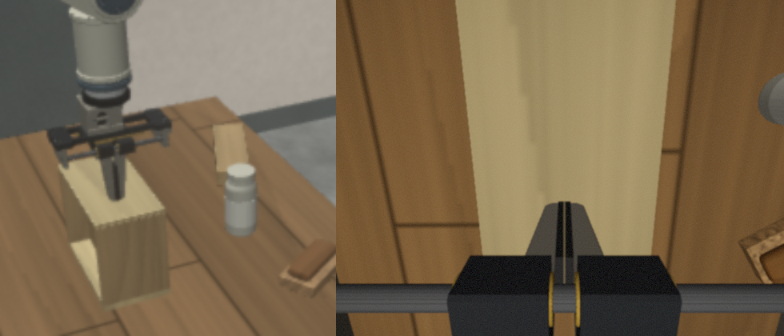

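The cover lies flat on the end boards, and it pushes back with 14 N. One small further press, then withdraw.

Call:
{"name": "servo_tool", "arguments": {"increments": [[0,0,0.02,0],[0,0,0,0],[0,0,0,0]]}}

```text
time_s: 60.45
tcp_pos: [0.479, 0.0886, 0.1735]
eef_rot: [0.709, 0.705, 0.0, 0.0]
wrist_force: [-8.2, -1.3, 24.6]
finger_gap: 0.0004
grasp_force: 12.1
```

Call:
{"name": "servo_tool", "arguments": {"increments": [[0,0,-0.2,0],[0,0,-0.5,0],[0,0,-0.7,0],[0,0,-0.7,0],[0,0,-0.7,0],[0,0,-0.4,0],[-0.5,0,0,0],[-0.8,0,0,0],[-0.8,0,0,0],[-0.6,0,0,0],[0,0,0,0],[0,0,0,0]]}}

```text
time_s: 61.65
tcp_pos: [0.4781, -0.0467, 0.3315]
eef_rot: [0.71, 0.705, 0.0, -0.0]
wrist_force: [0.8, -0.4, 0.2]
finger_gap: 0.0004
grasp_force: 0.0
```

```bash
python3 both.py cov3
python3 - <<'E'
from h import *
c,s,t,a=pickle.load(open("last.pkl","rb"));print(s["tcp_pos"],s["time_s"])
h=np.array([.4795,.2425,.173])
for k in (0,.02,.05):  # expected front-edge corners in the side view if raised by k
  print(k,proj(a,[[.4195,.0205,.173+k],[.5395,.0205,.173+k]]).round(1).tolist())
cv2.imwrite("pics/final.png",cv2.resize(a["color"][130:250,170:290,::-1],(480,480),interpolation=cv2.INTER_CUBIC))
E
```

```text
[ 0.47809488 -0.04665002  0.33151558] 61.65
0 [[220.1, 191.0], [258.1, 181.8]]
0.02 [[219.4, 185.2], [257.8, 176.1]]
0.05 [[218.4, 176.3], [257.3, 167.4]]
```

View pics/final.png

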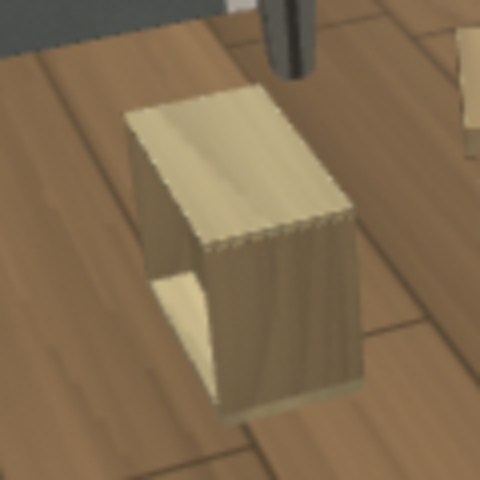

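The cover's front corners are at side-view (221,191) and (258.5,182.5), within a pixel of the expected shut position, and the robot is clear.

```bash
python3 -c "
from bench import arm
print(arm.job_done())"
```

```text
the job is handed in; nothing more can be done
None
```

All three wrenches present (1, 2 and 3; wrench4 was absent) hang in the case and the cover is shut; I dropped wrench2 onto the bench once while easing the grip, then regrasped and hung it; the job is handed in, with no score returned.

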